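# Load a reagent bottle past the flap of a roofed dock

### The arm

A 7-joint arm with a two-finger parallel gripper is mounted at the origin on a cart in front of the work surface, level with it; the furniture and walls round the work are solid. World frame = base frame: x ahead of the robot, y to its left, z up, the work surface at z = 0. Lengths are in mm, angles in rad, forces in N, time in s.
With the tool pointing down it reaches from about 400 to 875 mm from the base axis. Payload 4.4 kg.
Tool frame: the origin (TCP) lies at the very end of the fingers, on their centre line; the grasp point (between the pads) lies 19 mm behind it; y points along the fingers, x is the direction in which the jaws open and shut, and the axes are right-handed (so a half turn about y gives the same grasp; the last joint's range is limited). The gripper opens to 85 mm and grips with 20 to 120 N. Pads are 22 mm wide; open, the fingers measure 114 mm over their backs; the gripper's body (76 mm by 85 mm) begins 54 mm behind the grasp point. The pads swing forward as they close: fully open they stand 13 mm farther back than shut.
Start: joints at [1.277, 0.628, 0.038, 1.517, -0.027, 0.996, -0.02], TCP at [146.82, -633.215, 231.313] pointing down, gripper open.
Joint ranges: [-3.06, 3.06], [-0.37, 2.12], [-1.25, 1.32], [0.18, 2.47], [-1.1, 4.24], [0.23, 1.98], [-2.94, 2.94]. Speed limits (rad/s): [2.57, 2.57, 3.14, 3.14, 3.14, 3.14, 3.14].

### API

Orientations are given as [roll, pitch, yaw] about the fixed x, y, z axes, in that order (R = Rz(yaw) Ry(pitch) Rx(roll)).
In Python, from cell import ctrl, get_image, nets gives the robot as it stands. The module is installed in compiled form; this text tells all that it offers.
- The arm moves only by the tool step_arm, never from a script. Its argument "moves" is text: rows parted by semicolons, each of 7 numbers parted by spaces: the shift along the tool's x, y, z normalised to -1 to 1, where 1 is 0.05 m, then the turn, a rotation vector about the tool's x, y, z normalised to -1 to 1, where 1 is 0.12 rad, then the opening, from 0 (shut) to 1 (fully open). A call has 1 to 20 rows; each row shifts and turns the commanded pose from where the row before left it, along the tool's axes as they then stand; what a row does not reach is not made up. A row lasts 1/10 s, in which the tool goes at most 50 mm and 8.59 degrees, less where a joint would pass 70% of its speed; a pose out of reach is approached as far as the arm can. A call with a number of a shift or a turn outside -1 to 1 is refused whole. A call with a gripper value outside its range is refused whole. The fingers move at their own pace and stop on an object; the grip force is fixed at half the most. Time passes only in rows, so rows that do not move let the fingers close. It gives the time, the measured TCP pose, the force and the opening at its end, in the units of the state.
- ctrl.read_state(): the state, without advancing time (a new reading comes with each control period).
- get_image(name): name is "scene" or "top" or "wrist"; returns a dict with "color" (384x512x3 uint8, blue, green, red), "vertical_fov" (degrees; the focal length in pixels is half the picture's height over the tangent of half this angle, whatever the lens; pixels are square), "cx", "cy" (the principal point, pixels), "R" (3x3) and "t" (3): a world point X has camera coordinates R X + t; the wrist camera has in their place "T_tool_cam" (4x4, takes a point from camera to tool coordinates, whose origin is the TCP and whose axes are the tool frame's). Camera axes: x right, y down, z forward; pixel columns grow to the right and rows downward; lengths in mm; the calibration is good to about 2 mm. A picture is of the moment at which its call begins: read the wrist's pose just before it. There is no depth.
- ctrl.finish_job(): hands the job in, once; it reports no verdict.
Trained networks look in a picture, given as the dict that the camera call returned (one of the last four; its "shot" number tells which), for a name from the list of things; names that differ only in an ending like _2 or _b are one class to them, and where a whole thing is asked for, a point or a joint stands for the part that bears it (a point fixed in the world has none). Each returns a list of dicts, best first, with "conf" (0 to 1); they miss things now and then, are a little off and sometimes report something else, mostly with a low value. They report only what shows in the picture. A call takes as long as a camera call. They do not tell look-alikes from the thing itself.
- nets.find_in(picture, target): "position" ([x, y, z] in mm, in world coordinates, good to about 4 mm: the middle of the surface that is visible of it).
- nets.cut_out(picture, target): "pixels" (384x512 bool, what is visible of it).
- nets.place_of(picture, target): "position" ([x, y, z] in mm, in world coordinates, good to about 4 mm: a listed point, or the origin of a listed thing).
The state is a dict: "clock": time; "qpos": joint angles; "qd": joint speeds; "tau": joint torques, N m; "eef_pos": TCP position; "tool_rot": TCP orientation; "force": force on the tool from outside, world axes, zero at the start; "torque": the same for the moment, N m; "width": finger opening in mm.
Only numpy, scipy, OpenCV 4.12 (cv2) and the standard library are available. Lean on these libraries where they do the work, as an engineer would, in place of code of your own. Each camera call takes 0.05 s, during which the arm holds its last target.

### The job

Load the smaller of the two white reagent bottles into the empty lane of the low roofed reagent dock: stand it between the lane's rails and slide it, upright, in under the roof past the hanging one-way flap until it rests against the lane's stop and the flap has dropped shut behind it. Push gently, do not tip the bottle, and leave the bottle that is already in the dock and the other things on the bench where they are.

Things in the scene. Friction and masses are not known exactly. Their poses are not given: they have to be found in the camera images.
- small_bottle: The bottle to load: white plastic, round, screw cap, 54 mm in diameter, 111 mm tall, about 0.14 kg (varies); cap 34 mm wide, heights 94 to 111 mm. It is the smaller of the two white bottles on the open bench, one to the left and one to the right of the dock (they swap sides). Origin: centre of its underside, z up.
- big_bottle: Bystander: the larger white reagent bottle, 64 mm in diameter, 124 mm tall. Origin: centre of its underside. Leave it.
- amber_bottle: Bystander: brown bottle, 52 mm in diameter, 104 mm tall, standing in the occupied lane of the dock, under the roof. Origin: centre of its underside. Leave it.
- dock: White roofed dock with two parallel lanes; position and yaw vary. Origin: on the bench below the middle of the roof's front edge; x runs level into the lanes, away from the robot, y left, z up. Lane centre lines: y = +40 and -40 mm. The roof spans x = 0 to 150 mm, underside 165 mm, top 171 mm above the bench. Side walls (outer faces y = +/-103 mm, 6 mm thick) and back wall: only the front is open.
- mouth_left (a point): Centre line of the left lane, on the bench, directly below the roof's front edge (dock x = 0, y = +40 mm); axes as the dock's. Bottles slide on the bench between rails 22 mm high, 62 mm apart, which run from x = -100 mm (in front, open above) to the back wall; the centre rail is 18 mm wide, the outer rails 6 mm, with ends flared outward to x = -127 mm.
- mouth_right (a point): The same for the right lane (dock y = -40 mm).
- lane_stop: Fixed stop block at the back of the empty lane, under the roof: 56 mm wide, 60 mm high, rubber-faced. Its depth varies. Origin: on the bench on the lane's centre line, where the centre of the small bottle's underside is when it rests against the stop (27 mm in front of the stop's face), 62 to 76 mm behind the roof's front edge; axes as the dock's.
- flap_left (a joint): Angle (rad) of the light one-way flap at the front of the left lane: 66 mm wide, hinged just under the roof's front edge, hanging to 98 mm above the bench, so the top of a bottle pushes it inward. 0 = hanging shut, grows inward to 1.4; it does not swing outward and falls shut by its weight (30 g).
- flap_right (a joint): The same for the right lane (dock y = -40 mm).
- cup: Bystander: specimen cup with screw lid, 58 mm wide, 59 mm tall, left of the dock. Origin: centre of its underside. Leave it.
- pouch: Bystander: black meter pouch, 46 x 76 x 25 mm, lying right of the dock. Origin: centre of its underside. Leave it.
Mind the look-alikes: they are no part of the job. What is shaped like the small_bottle but green or yellow is not meant.

How it is judged:
By the outcome, as a careful person would: the job done as asked, in the order asked, and still so for the second after the job is handed in, with the robot touching nothing.
It also fails if it takes over 58 s, if anything falls off the work surface, if the arm or the gripper's body presses on something with over 40 N, if the wrist force passes 120 N, or if a joint passes its speed limit or range.

## Working session

There is one attempt and no reset: what is moved stays moved. The work goes in short steps, Python scripts to look and compute and a tool call to move; the robot and the scene stay as the last step left them, time stands still between calls to the robot, and variables do not carry over. Pictures are saved under pics/ and viewed, and the job is handed in when it is done.

Besides the shell and the picture viewer there is one more tool, called after "Request:" by a JSON object that holds its "name" and its "arguments". step_arm: Moves the arm, as the interface text tells. Scaled input: -1 to 1 covers 0.05 m each way for a shift and 0.12 rad each way for a turn. Its arguments: {"type":"object","properties":{"moves":{"type":"string"}},"required":["moves"]}

```bash
mkdir -p pics; ls
cat > h.py <<'E'
from cell import ctrl,get_image,nets
import numpy as np,cv2
from scipy.spatial.transform import Rotation as Ro
E
python3 - <<'E'
from h import *
s=ctrl.read_state();print({k:np.round(v,3) for k,v in s.items()})
for n in ["scene","top"]:
    p=get_image(n);cv2.imwrite(f"pics/{n}1.png",p["color"])
    print(n,p["vertical_fov"],p["cx"],p["cy"],np.round(p["R"],3).tolist(),np.round(p["t"],1))
    for t in ["small_bottle","big_bottle","amber_bottle","dock","mouth_left","mouth_right","lane_stop","cup","pouch"]:
        print(t,[(round(r["conf"],2),np.round(r["position"]).tolist()) for r in nets.place_of(p,t)][:4])
E
```

```text
pics
{'clock': np.float64(0.0), 'qpos': array([ 1.277,  0.629,  0.038,  1.518, -0.027,  0.996, -0.02 ]), 'qd': array([-0.   ,  0.   ,  0.001, -0.002, -0.   , -0.001,  0.   ]), 'tau': array([ 0.0000e+00, -5.6339e+01,  1.2260e+00, -1.9344e+01,  1.1000e-02,
        1.1000e-02,  0.0000e+00]), 'eef_pos': array([ 146.712, -632.586,  230.384]), 'tool_rot': array([-1.571,  0.002, -1.343]), 'force': array([ 0.116, -0.249,  0.327]), 'torque': array([-0.011, -0.034, -0.015]), 'width': np.float64(85.567)}
scene 47.294232561852844 264.61415829009985 193.45877407490025 [[-0.48, -0.878, -0.003], [-0.519, 0.286, -0.806], [0.708, -0.385, -0.592]] [191.7 386.3 861.3]
small_bottle [(0.94, [456.0, -289.0, -3.0]), (0.76, [505.0, -382.0, 1.0]), (0.73, [386.0, -410.0, -1.0]), (0.64, [522.0, -466.0, 4.0])]
big_bottle [(0.75, [462.0, 273.0, 1.0])]
amber_bottle [(0.52, [663.0, -79.0, -2.0])]
dock [(0.7, [592.0, -46.0, -2.0])]
mouth_left [(0.64, [589.0, -3.0, -3.0])]
mouth_right [(0.76, [588.0, -82.0, 2.0])]
lane_stop [(0.67, [663.0, 0.0, 2.0])]
cup [(0.88, [602.0, 285.0, -1.0])]
pouch [(0.51, [580.0, -271.0, 0.0])]
top 53.82623943090729 256.9062324760337 193.64394644047792 [[-0.024, -1.0, 0.006], [-0.989, 0.023, -0.148], [0.148, -0.009, -0.989]] [ -83.1  539.4 1104.3]
small_bottle [(0.93, [451.0, -286.0, -1.0]), (0.88, [362.0, -250.0, -1.0]), (0.62, [503.0, -379.0, -3.0]), (0.62, [386.0, -404.0, 0.0])]
big_bottle [(0.58, [459.0, 272.0, -1.0])]
amber_bottle []
dock [(0.91, [589.0, -43.0, -1.0])]
mouth_left [(0.83, [588.0, -4.0, 3.0]), (0.68, [451.0, -287.0, 2.0])]
mouth_right [(0.73, [592.0, -89.0, -0.0])]
lane_stop []
cup [(0.78, [607.0, 285.0, 1.0]), (0.36, [462.0, 274.0, 0.0])]
pouch [(0.63, [580.0, -273.0, 2.0])]
```

View pics/scene1.png

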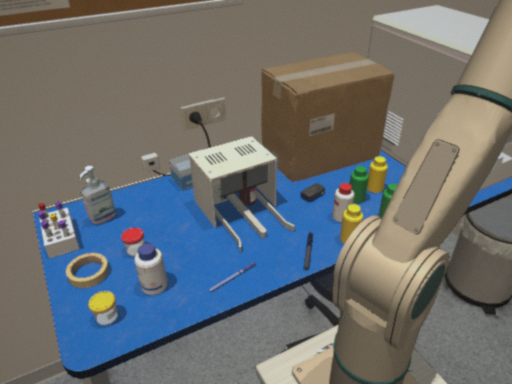

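View pics/top1.png

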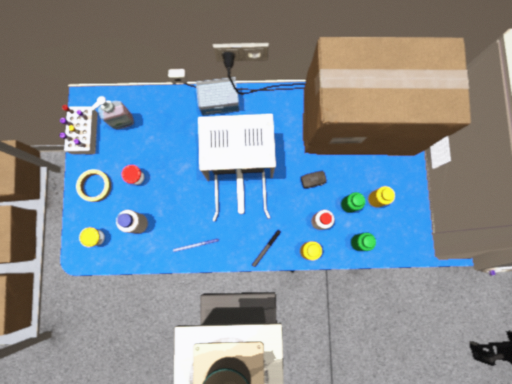

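Candidates: white bottle with red cap at scene (344,203) and white with blue cap at (150,268), plus green (359,184)/(390,198) and yellow (352,224)/(377,174) look-alikes. The red-capped one looks like the smaller white bottle, and I'll check that in an enlarged crop.

```bash
cat >> h.py <<'E'
def proj(p,X):
    X=np.atleast_2d(np.array(X,float));c=X@np.array(p["R"]).T+np.array(p["t"]);f=p["color"].shape[0]/2/np.tan(np.radians(p["vertical_fov"])/2)
    return np.c_[p["cx"]+f*c[:,0]/c[:,2],p["cy"]+f*c[:,1]/c[:,2]]
def dockpts(ox,oy,yaw):
    c,s=np.cos(yaw),np.sin(yaw)
    T=lambda P:[[ox+c*x-s*y,oy+s*x+c*y,z] for x,y,z in P]
    L=[]
    L.append(T([(0,103,171),(150,103,171),(150,-103,171),(0,-103,171),(0,103,171)]))
    for y in (71,9,-9,-71): L.append(T([(-100,y,22),(0,y,22)]))
    for y in (40,-40): L.append(T([(-100,y,0),(0,y,0)]))
    return L
E
cat > ov.py <<'E'
from h import *
import sys
ox,oy,yaw=map(float,sys.argv[1:4])
for n,(u0,v0,w,h) in [("scene",(180,130,130,120)),("top",(190,105,95,120))]:
    p=get_image(n);k=5
    im=cv2.resize(p["color"][v0:v0+h,u0:u0+w],None,fx=k,fy=k,interpolation=cv2.INTER_CUBIC)
    for l in dockpts(ox,oy,yaw):
        q=((proj(p,l)-[u0,v0]+.5)*k).astype(int)
        cv2.polylines(im,[q.reshape(-1,1,2)],False,(0,0,255),1)
    cv2.imwrite(f"pics/ov_{n}_{sys.argv[4]}.png",im)
E
python3 ov.py 590 -44 0 a
python3 - <<'E'
import cv2,numpy as np
a=cv2.imread('pics/scene1.png')
A=cv2.resize(a[165:255,310:410],None,fx=4,fy=4,interpolation=2);B=cv2.resize(a[225:315,100:200],None,fx=4,fy=4,interpolation=2)
cv2.imwrite('pics/c1.png',np.hstack([A,B]))
from h import *
o=np.hstack([cv2.imread('pics/ov_scene_a.png')[:,:],cv2.imread('pics/ov_top_a.png')]);print(o.shape)
cv2.imwrite('pics/o1.png',cv2.resize(o,None,fx=.7,fy=.7))
E
```

```text
(600, 1125, 3)
```

View pics/c1.png

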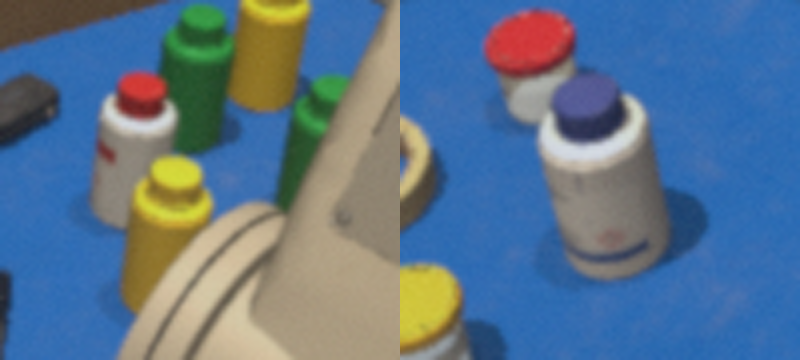

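View pics/o1.png

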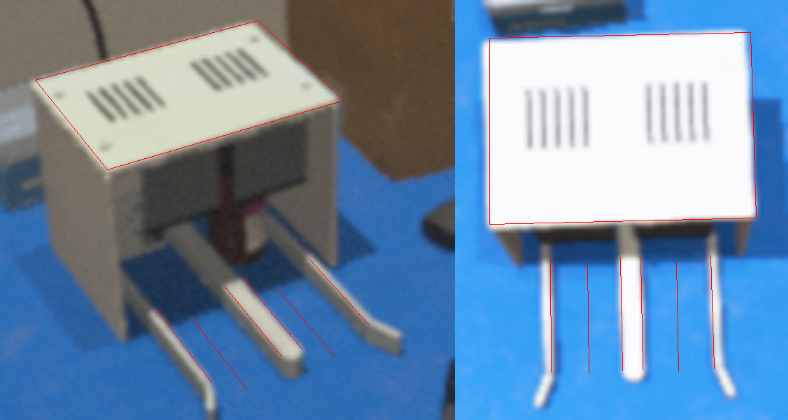

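The crop confirms it: the red-capped white bottle on the right, scene (344,203), is slimmer and shorter than the blue-capped one (150,268). The amber bottle is in the right lane, so the left lane is the empty one. Next I'll fit the dock more exactly from the rails and the roof.

```bash
cat >> h.py <<'E'
def back(p,uv,z):
    f=p["color"].shape[0]/2/np.tan(np.radians(p["vertical_fov"])/2)
    R=np.array(p["R"]);t=np.array(p["t"]);C=-R.T@t
    uv=np.atleast_2d(uv);d=np.c_[(uv[:,0]-p["cx"])/f,(uv[:,1]-p["cy"])/f,np.ones(len(uv))]@R
    return C+d*((z-C[2])/d[:,2])[:,None]
E
python3 - <<'E'
from h import *
p=get_image("top");im=p["color"].astype(float)
# rails: red channel high vs blue cloth
r=im[:,:,2]
for name,y in (("L",74),("C",0),("R",-74)):
    P=[]
    for x in range(-95,-20,5):
        u,v=proj(p,[[590+x,-44+y,22]])[0];v=int(round(v));us=np.arange(int(u)-9,int(u)+10)
        w=np.clip(r[v,us]-90,0,None);
        if w.sum()>0:P.append(back(p,[[ (w*us).sum()/w.sum(),v]],22)[0][:2])
    P=np.array(P);k=np.polyfit(P[:,0],P[:,1],1);print(name,k[0],np.polyval(k,590),np.std(P[:,1]-np.polyval(k,P[:,0])))
# roof
m=(r>150).astype(np.uint8);m[:, :190]=0;m[:,285:]=0;m[172:]=0;m[:108]=0
c=max(cv2.findContours(m,0,2)[0],key=cv2.contourArea);rc=cv2.minAreaRect(c);b=back(p,cv2.boxPoints(rc),171);print(rc,b.round(1))
q=get_image("scene")
for n,pp in (("scene",q),("top",p)):
    for t in ("small_bottle",):
        for d in nets.cut_out(pp,t)[:1]:
            ys,xs=np.nonzero(d["pixels"]);print(n,d["conf"],xs.min(),xs.max(),ys.min(),ys.max(),xs.mean(),ys.mean())
# cap red centroid in both
for n,pp,(u0,v0,u1,v1) in (("scene",q,(330,175,360,205)),("top",p,(310,205,340,235))):
    i=pp["color"][v0:v1,u0:u1].astype(int);mm=(i[:,:,2]>130)&(i[:,:,1]<80)&(i[:,:,0]<90)
    ys,xs=np.nonzero(mm);uv=[xs.mean()+u0,ys.mean()+v0];print(n,uv,mm.sum(),back(pp,[uv],111 if n=="top" else 105))
E
```

```text
L 0.02183779647346446 31.20458539832844 0.09356710246130437
C 0.024094841723400047 -42.52406445461563 0.1123887937107099
R 0.02430730854364385 -116.35749263318962 0.10036124913977171
((236.03292846679688, 141.57943725585938), (54.138511657714844, 76.41097259521484), 87.47388458251953) [[ 737.6   66.5  171. ]
 [ 742.7 -144.4  171. ]
 [ 589.7 -146.3  171. ]
 [ 585.1   60.1  171. ]]
scene 0.95 339 362 204 242 349.44563279857397 221.8342245989305
top 0.9 299 321 241 259 309.91964285714283 250.16071428571428
scene [np.float64(345.1746031746032), np.float64(186.77777777777777)] 63 [[ 457.68309539 -290.63101512  105.        ]]
top [np.float64(325.3333333333333), np.float64(218.47435897435898)] 78 [[ 451.73122373 -285.7929827   111.        ]]
```

Request:
{"name": "step_arm", "arguments": {"moves": "-0.26 0 0.37 0 0 0 1;-0.26 0 0.37 0 0 0 1;-0.26 0 0.37 0 0 0 1;-0.26 0 0.37 0 0 0 1;-0.26 0 0.37 0 0 0 1;-0.26 0 0.37 0 0 0 1;-0.26 0 0.37 0 0 0 1;-0.26 0 0.37 0 0 0 1;-0.26 0 0.37 0 0 0 1;-0.26 0 0.37 0 0 0 1;-0.26 0 0.37 0 0 0 1;-0.26 0 0.37 0 0 0 1;-0.26 0 0.37 0 0 0 1;-0.26 0 0.37 0 0 0 1;-0.26 0 0.37 0 0 0 1;-0.26 0 0.37 0 0.4 0 1;-0.26 0 0.37 0 0.4 0 1;-0.26 0 0.37 0 0.4 0 1;-0.26 0 0.37 0 0.4 0 1;0 0 0 0 0.1 0 1"}}

```text
clock: 3.3
eef_pos: [441.1, -314.9, 231.4]
tool_rot: [-1.569, 0.001, -1.542]
force: [0.2, 0.1, -0.3]
width: 85.6
```

```bash
cat > st.py <<'E'
from h import *
s=ctrl.read_state();print({k:np.round(s[k],3).tolist() for k in ("clock","qpos","eef_pos","tool_rot","force","width")})
E
cat > w.py <<'E'
from h import *
import sys
s=ctrl.read_state();p=get_image("wrist");cv2.imwrite(f"pics/w{sys.argv[1]}.png",p["color"])
R=Ro.from_euler('xyz',s["tool_rot"]).as_matrix();T=np.array(p["T_tool_cam"])
print(np.round(T,3).tolist(),p["vertical_fov"])
for t in sys.argv[2:]:
  print(t,[(round(r["conf"],2),np.round(r["position"],1).tolist()) for r in nets.place_of(p,t)][:4])
E
python3 st.py;python3 w.py 1 small_bottle;python3 - <<'E'
from h import *
for n in ("scene","top"):
    p=get_image(n);cv2.imwrite(f"pics/{n}2.png",p["color"]);print([(round(r["conf"],2),np.round(r["position"],1).tolist()) for r in nets.place_of(p,"small_bottle")][:4])
E
```

```text
{'clock': 3.3, 'qpos': [0.52, 0.473, 0.072, 1.823, -0.047, 0.846, -0.927], 'eef_pos': [441.139, -314.912, 231.407], 'tool_rot': [-1.569, 0.001, -1.542], 'force': [0.227, 0.114, -0.328], 'width': 85.605}
[[1.0, -0.0, 0.0, -1.189], [-0.001, -0.277, 0.961, -143.308], [-0.0, -0.961, -0.277, 70.117], [0.0, 0.0, 0.0, 1.0]] 58.418644460493
small_bottle [(0.98, [518.0, -466.2, 3.1]), (0.94, [361.2, -249.4, -0.5]), (0.86, [450.6, -284.8, 2.9]), (0.8, [503.2, -382.0, 0.3])]
[(0.91, [454.3, -286.2, -2.6]), (0.84, [501.1, -378.4, 1.4]), (0.82, [361.8, -250.0, 1.4]), (0.5, [602.4, 281.6, -1.4])]
[(0.64, [362.9, -250.5, -1.5]), (0.59, [580.5, -269.0, 2.0]), (0.44, [505.3, -379.8, -4.5])]
```

View pics/w1.png

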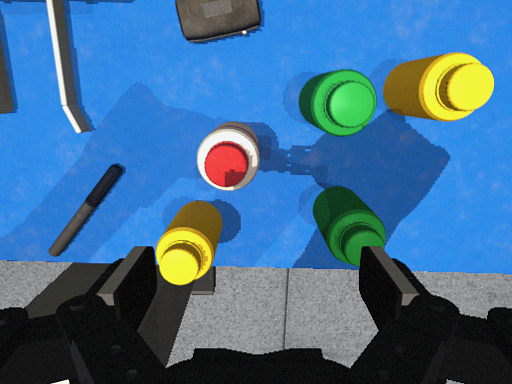

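View pics/scene2.png

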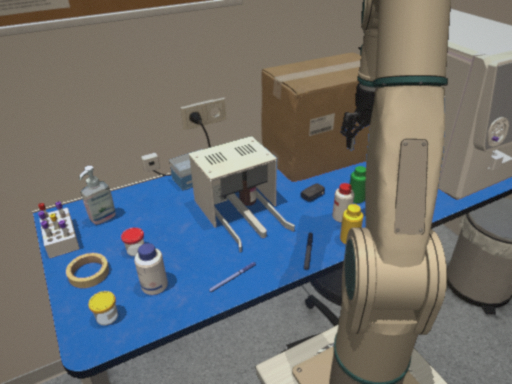

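The wrist view shows the red-capped white bottle at (226,165), with a green bottle at (345,100) and a yellow one at (180,265) beside it. Before grasping I'll tilt the tool sideways a little to learn how the wrist joints respond. The push needs a forward-leaning tool, and joint 6 looks limiting.

Request:
{"name": "step_arm", "arguments": {"moves": "0 0 0 0 0 1 1;0 0 0 0 0 1 1;0 0 0 0 0 1 1;0 0 0 0 0 0 1"}}

```text
clock: 4.0
eef_pos: [435.7, -322.9, 229.4]
tool_rot: [-1.573, 0.36, -1.556]
force: [-0.8, -1.0, -1.8]
width: 85.7
```

```bash
python3 st.py
```

```text
{'clock': 4.0, 'qpos': [0.772, 0.617, -0.037, 1.615, -0.257, 1.174, -0.685], 'eef_pos': [435.671, -322.859, 229.39], 'tool_rot': [-1.573, 0.36, -1.556], 'force': [-0.838, -1.038, -1.803], 'width': 85.719}
```

Request:
{"name": "step_arm", "arguments": {"moves": "0 0 0 0 0 -1 1;0 0 0 0 0 -1 1;0 0 0 0 0 -1 1;0 0 0 -1 0 0 1;0 0 0 -1 0 0 1;0 0 0 -1 0 0 1;0 0 0 0 0 0 1"}}

```text
clock: 4.7
eef_pos: [441.3, -315.1, 229.5]
tool_rot: [-1.931, 0.001, -1.54]
force: [-0.5, 0.9, -1.4]
width: 85.5
```

```bash
python3 st.py
```

```text
{'clock': 4.7, 'qpos': [0.369, 0.651, 0.156, 1.562, 0.091, 1.249, -1.075], 'eef_pos': [441.334, -315.149, 229.475], 'tool_rot': [-1.931, 0.001, -1.54], 'force': [-0.519, 0.918, -1.434], 'width': 85.522}
```

Request:
{"name": "step_arm", "arguments": {"moves": "0 0 0 1 0 0 1;0 0 0 1 0 0 1;0 0 0 1 0 0 1;0 0 0 1 0 0 1;0 0 0 1 0 0 1;0 0 0 1 0 0 1;0 0 0 0 0 0 1"}}

```text
clock: 5.4
eef_pos: [430.5, -320.2, 230.9]
tool_rot: [-1.212, -0.0, -1.559]
force: [-0.2, -0.1, -0.2]
width: 85.3
```

```bash
python3 st.py
cat > kin.py <<'E'
from h import *
import itertools
from scipy.optimize import least_squares
D=[([1.277,0.629,0.038,1.518,-0.027,0.996,-0.02],[146.712,-632.586,230.384],[-1.571,0.002,-1.343]),
([0.52,0.473,0.072,1.823,-0.047,0.846,-0.927],[441.139,-314.912,231.407],[-1.569,0.001,-1.542]),
([0.772,0.617,-0.037,1.615,-0.257,1.174,-0.685],[435.671,-322.859,229.39],[-1.573,0.36,-1.556]),
([0.369,0.651,0.156,1.562,0.091,1.249,-1.075],[441.334,-315.149,229.475],[-1.931,0.001,-1.54])]
Rz=lambda a:Ro.from_euler('z',a).as_matrix()
Ry=lambda a:Ro.from_euler('y',a).as_matrix()
F=np.array([[1,0,0],[0,0,-1],[0,1,0]]).T  # tool y along link z
def fk(q,p,s,full=False):
    h,a,e,b,e2,w,L,c1,c7,k2,k4,k6=p
    P=np.array([0,0,h]);R=Rz(s[0]*q[0]+c1)@Ry(q[1]+k2)@Rz(s[1]*q[2])
    P=P+R@[e,0,a];pe=P;R=R@Ry(q[3]+k4);P=P+R@[e2,0,b];pw=P
    fd=R[:,2];R=R@Rz(s[2]*q[4])@Ry(q[5]+k6);P=P+R@[w,0,L]
    R=R@Rz(s[3]*q[6]+c7)@np.array([[1,0,0],[0,0,-1],[0,1,0]])
    return (P,R,pe,pw,fd) if full else (P,R)
def res(p,s,D):
    r=[]
    for q,P,t in D:
        A,B=fk(q,p,s);r+=list(A-P);r+=list(500*(Ro.from_matrix(B)*Ro.from_euler('xyz',t).inv()).as_rotvec())
    return np.array(r+list(.005*(np.array(p[:7])-[350,400,20,400,-20,50,300]))+list(3*np.array(p[9:12])))
E
cat > fit.py <<'E'
from kin import *
out=[]
import sys,json
D.append(json.loads(sys.argv[1])) if len(sys.argv)>1 else 0
for s in itertools.product([1,-1],repeat=4):
  for c1 in (0,np.pi):
    for c7 in (0,np.pi/2,np.pi,-np.pi/2):
      try:o=least_squares(res,[350,400,20,400,-20,50,300,c1,c7,0,0,0],args=(s,D),max_nfev=60)
      except Exception: continue
      out.append((o.cost,s,o.x))
out.sort(key=lambda t:t[0])
for c in out[:6]: print(round(c[0],2),c[1],np.round(c[2],2).tolist())
E
python3 fit.py
```

```text
{'clock': 5.4, 'qpos': [0.892, 0.38, -0.198, 2.085, -0.389, 0.442, -0.508], 'eef_pos': [430.484, -320.205, 230.919], 'tool_rot': [-1.212, -0.0, -1.559], 'force': [-0.234, -0.063, -0.16], 'width': 85.32}
60.01 (-1, -1, -1, -1) [497.57, 470.68, 26.17, 444.72, 69.99, 1.68, 309.23, -0.04, 3.11, 0.06, -0.04, -0.01]
60.01 (-1, -1, -1, -1) [497.57, 470.68, 26.17, 444.72, 69.99, 1.68, 309.23, -0.04, -3.18, 0.06, -0.04, -0.01]
60.01 (-1, -1, -1, -1) [497.57, 470.68, 26.17, 444.72, 69.99, 1.68, 309.23, -0.04, 3.11, 0.06, -0.04, -0.01]
156.49 (-1, -1, 1, -1) [494.95, 472.17, 23.17, -442.99, -70.73, 1.49, 309.87, -0.04, -3.18, 0.06, 3.09, -3.15]
1625.68 (-1, 1, -1, -1) [1452.61, -284.72, 108.03, 181.45, 907.19, 2.16, 266.35, -0.04, 3.23, -1.47, 0.67, 0.81]
1647.2 (-1, -1, 1, -1) [1455.82, 286.61, -106.76, -177.53, -909.46, 2.36, 265.6, -0.04, 3.23, 1.67, 0.66, -2.33]
```

```bash
python3 fit.py "[[0.892,0.38,-0.198,2.085,-0.389,0.442,-0.508],[430.484,-320.205,230.919],[-1.212,0,-1.559]]" | head -3
python3 - <<'E'
from kin import *
D.append(([0.892,0.38,-0.198,2.085,-0.389,0.442,-0.508],[430.484,-320.205,230.919],[-1.212,0,-1.559]))
s=(-1,-1,-1,-1)
def res2(p): # c3,c5 extra offsets
    DD=[([q[0],q[1],q[2]+p[12],q[3],q[4]+p[13],q[5],q[6]],P,t) for q,P,t in D]
    return res(p[:12],s,DD)
o=least_squares(res2,[497,470,26,444,70,1.7,309,-.04,3.11,.06,-.04,-.01,0,0]);print(o.cost,o.x.round(3).tolist())
r=res2(o.x)[:30].reshape(-1,6);print(r.round(1))
E
```

```text
100.74 (-1, -1, -1, -1) [409.1, 504.52, -12.81, 411.32, 23.61, -12.1, 330.73, -0.04, 3.1, 0.05, -0.04, -0.0]
100.74 (-1, -1, -1, -1) [409.1, 504.52, -12.81, 411.32, 23.61, -12.1, 330.73, -0.04, -3.18, 0.05, -0.04, -0.0]
100.74 (-1, -1, -1, -1) [409.1, 504.52, -12.81, 411.32, 23.61, -12.1, 330.73, -0.04, -3.18, 0.05, -0.04, -0.0]
72.39398323562251 [351.73, 542.455, -32.332, 394.705, 0.525, -9.347, 344.005, -0.064, 3.122, 0.044, -0.033, -0.009, -0.032, 0.027]
[[-2.1 -0.6  2.7  0.1  1.8 -1.4]
 [ 1.   3.3 -1.3 -2.   3.   1.3]
 [ 1.5 -3.   0.2 -0.7 -3.1 -3. ]
 [-1.3  2.8 -2.6  2.6  4.3 -0.5]
 [ 2.1  1.8  1.1 -3.9 -1.1 -0. ]]
```

```bash
cat > ik.py <<'E'
from kin import *
p0=[351.73, 542.455, -32.332, 394.705, 0.525, -9.347, 344.005, -0.064, 3.122, 0.044, -0.033, -0.009];o3,o5=-.032,.027
s=(-1,-1,-1,-1)
lo=np.array([-3.06,-.37,-1.25,.18,-1.1,.23,-2.94]);hi=np.array([3.06,2.12,1.32,2.47,4.24,1.98,2.94])
def FK(q): 
    q=list(q);q[2]+=o3;q[4]+=o5
    return fk(q,p0,s)
def IK(P,R,q0):
    f=lambda q:(lambda A,B:np.r_[A-P,300*Ro.from_matrix(B@R.T).as_rotvec()])(*FK(q))
    o=least_squares(f,np.clip(q0,lo+.001,hi-.001),bounds=(lo,hi),max_nfev=100);return o.x,o.cost
def Rt(tilt,flip=0,yaw=.0235): # forward tilt; flip=half turn about tool y
    y=np.array([np.sin(tilt)*np.cos(yaw),np.sin(tilt)*np.sin(yaw),-np.cos(tilt)])
    x=np.array([np.sin(yaw),-np.cos(yaw),0])*(-1 if flip else 1)
    return np.c_[x,y,np.cross(x,y)]
E
python3 - <<'E'
from ik import *
rng=np.random.default_rng(0)
for tilt in (.7,.8,1.0,1.2,1.5):
  for fl in (0,1):
    S=[]
    for i in range(50):
        q,c=IK(np.array([632,-2,45.]),Rt(tilt,fl),rng.uniform(lo,hi))
        if c<2 : S.append((np.min(np.r_[q-lo,hi-q]),q))
    S.sort(key=lambda t:-t[0]);print(tilt,fl,len(S));[print("  ",round(m,2),q.round(2)) for m,q in S[:5]]
E
```

```text
0.7 0 11
   0.23 [-0.02  0.87 -0.    2.24  3.13  0.68  1.6 ]
   0.23 [ 0.01  0.87 -0.05  2.24  3.09  0.69  1.65]
   0.23 [ 0.14  0.89 -0.24  2.24  2.92  0.7   1.89]
   0.23 [-0.28  0.9   0.36  2.24  3.43  0.74  1.15]
   0.23 [-0.64  1.13  0.95  2.24  3.79  1.01  0.5 ]
0.7 1 22
   0.23 [-0.06  0.87  0.05  2.24  3.17  0.68 -1.62]
   0.23 [ 0.34  0.96 -0.53  2.24  2.69  0.78 -0.89]
   0.23 [-0.11  0.87  0.12  2.24  3.23  0.69 -1.7 ]
   0.23 [ 0.28  0.93 -0.43  2.24  2.76  0.75 -1.01]
   0.23 [ 0.19  0.9  -0.31  2.24  2.87  0.72 -1.17]
0.8 0 20
   0.18 [ 0.04  0.93 -0.09  2.29  3.08  0.89  1.68]
   0.17 [ 0.03  0.93 -0.07  2.3   3.1   0.9   1.66]
   0.17 [-0.2   0.94  0.25  2.3   3.27  0.92  1.33]
   0.17 [-0.49  1.05  0.68  2.3   3.51  1.03  0.87]
   0.17 [ 0.16  0.95 -0.26  2.3   2.98  0.92  1.87]
0.8 1 20
   0.17 [ 0.42  1.07 -0.65  2.3   2.75  1.   -0.83]
   0.17 [ 0.03  0.93 -0.07  2.3   3.09  0.9  -1.47]
   0.17 [-0.05  0.93  0.04  2.3   3.16  0.9  -1.59]
   0.17 [ 0.07  0.94 -0.13  2.3   3.06  0.91 -1.41]
   0.17 [ 0.09  0.94 -0.16  2.3   3.04  0.91 -1.38]
1.0 0 21
   0.09 [ 0.08 
[... 888 characters left out ...]
 -1.04]
   0.08 [ 0.56  1.51 -0.72  2.39  3.27  1.64 -0.65]
   0.08 [ 0.31  1.34 -0.4   2.39  3.23  1.69 -1.07]
   0.08 [ 0.47  1.44 -0.6   2.39  3.26  1.67 -0.81]
1.5 0 30
   0.19 [-0.85  1.92  0.88  2.28  2.45  1.72  0.24]
   0.19 [-0.82  1.88  0.84  2.28  2.46  1.76  0.29]
   0.19 [-0.79  1.85  0.81  2.28  2.47  1.79  0.34]
   0.11 [-0.72  1.79  0.74  2.29  2.51  1.87  0.44]
   0.1 [-0.71  1.78  0.73  2.29  2.52  1.88  0.46]
1.5 1 27
   0.15 [-0.76  1.83  0.78  2.28  2.49  1.83 -2.76]
   0.14 [ 0.85  1.98 -0.88  2.28  3.82  1.52 -0.17]
   0.14 [-0.75  1.82  0.77  2.29  2.5   1.84 -2.74]
   0.13 [-0.79  1.85  0.81  2.28  2.48  1.8  -2.81]
   0.11 [ 0.56  1.72 -0.57  2.29  3.72  1.87 -0.6 ]
```

Request:
{"name": "step_arm", "arguments": {"moves": "0 0 0 -1 0 0 1;0 0 0 -1 0 0 1;0 0 0 -1 0 0 1;0 0 0 0 -1 0 1;0 0 0 0 -1 0 1;0 0 0 0 -1 0 1;0 0 0 0 -1 0 1;0 0 0 0 -1 0 1;0 0 0 0 -1 0 1;0 0 0 0 -1 0 1;0 0 0 0 -1 0 1;0 0 0 0 -1 0 1;0 0 0 0 -1 0 1;0 0 0 0 -1 0 1;0 0 0 0 -1 0 1;0 0 0 0 -1 0 1;0 0 0 0 -1 0 1;0 0 0 0 -1 0 1;0 0 0 0 -1 0 1;0 0 0 0 -1 0 1"}}

```text
clock: 7.4
eef_pos: [438.2, -317.9, 232.1]
tool_rot: [-1.574, 0.002, 0.498]
force: [-0.4, -0.9, -1.0]
width: 85.3
```

Request:
{"name": "step_arm", "arguments": {"moves": "0 0 0 0 -1 0 1;0 0 0 0 -1 0 1;0 0 0 0 -1 0 1;0 0 0 0 -1 0 1;0 0 0 0 -1 0 1;0 0 0 0 -1 0 1;0 0 0 0 -1 0 1;0 0 0 0 -1 0 1;0 0 0 0 -1 0 1;0 0 0 0 -0.3 0 1;0 0 0 0 0 0 1"}}

```text
clock: 8.5
eef_pos: [438.2, -317.8, 231.6]
tool_rot: [-1.571, 0.002, 1.608]
force: [0.3, -0.0, -1.1]
width: 85.5
```

```bash
python3 st.py; python3 w.py 2 small_bottle
```

```text
{'clock': 8.5, 'qpos': [1.074, 0.568, -0.766, 1.809, 0.476, 0.957, 1.712], 'eef_pos': [438.205, -317.817, 231.579], 'tool_rot': [-1.571, 0.002, 1.608], 'force': [0.29, -0.03, -1.091], 'width': 85.516}
[[1.0, -0.0, -0.001, 1.191], [0.001, -0.279, 0.96, -143.311], [-0.0, -0.96, -0.279, 71.105], [0.0, 0.0, 0.0, 1.0]] 58.418644460493
small_bottle [(0.94, [516.6, -469.9, 1.4]), (0.85, [360.9, -244.8, -0.0]), (0.8, [453.0, -285.3, 1.1]), (0.74, [385.5, -404.4, -0.8])]
```

View pics/w2.png

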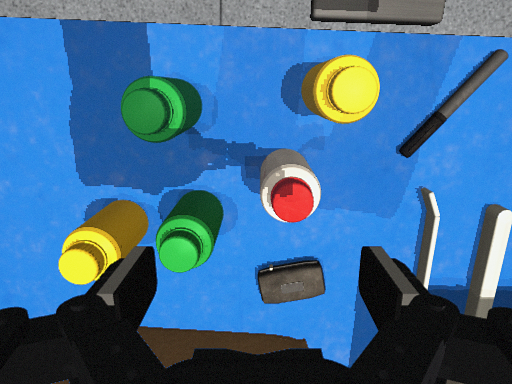

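```bash
cat >> h.py <<'E'
def wback(p,s,uv,z):
    T=np.array(p["T_tool_cam"]);R=Ro.from_euler('xyz',s["tool_rot"]).as_matrix()
    Rwc=R@T[:3,:3];C=R@T[:3,3]+np.array(s["eef_pos"]);f=192/np.tan(np.radians(p["vertical_fov"])/2)
    d=Rwc@np.array([(uv[0]-p["cx"])/f,(uv[1]-p["cy"])/f,1]);return C+d*(z-C[2])/d[2]
E
python3 - <<'E'
from h import *
s=ctrl.read_state();p=get_image("wrist")
i=p["color"].astype(int);m=((i[:,:,2]>150)&(i[:,:,1]<60)&(i[:,:,0]<60)).astype(np.uint8)
ys,xs=np.nonzero(m);print(len(xs));(c,r)=cv2.minEnclosingCircle(np.c_[xs,ys].astype(np.float32));print(c,r,wback(p,s,c,111).round(1),wback(p,s,(xs.mean(),ys.mean()),109).round(1))
s=ctrl.read_state();p["eq"]=0
i=cv2.imread("pics/w1.png").astype(int);m=((i[:,:,2]>150)&(i[:,:,1]<60)&(i[:,:,0]<60))
ys,xs=np.nonzero(m);c,r=cv2.minEnclosingCircle(np.c_[xs,ys].astype(np.float32));print(c,r,wback(p,dict(tool_rot=[-1.569,.001,-1.542],eef_pos=[441.14,-314.91,231.4]),c,111).round(1))
E
```

```text
521
(292.2264099121094, 199.5518798828125) 21.97301483154297 [ 450.9 -288.3  111. ] [ 456.5 -288.5  109. ]
(226.5454559326172, 164.13636779785156) 22.418590545654297 [ 456.  -291.3  111. ]
```

Request:
{"name": "step_arm", "arguments": {"moves": "0.2 0 -0.11 0 0.05 0 1;0.2 0.3 -0.11 0 0.05 0 1;0.19 0.3 -0.11 0 0 0 1;0 0.3 0 0 0 0 1;0 0.3 0 0 0 0 1;0 0.3 0 0 0 0 1;0 0.3 0 0 0 0 1;0 0 0 0 0 0 1"}}

```text
clock: 9.45
eef_pos: [452.8, -286.5, 139.9]
tool_rot: [-1.568, -0.002, 1.597]
force: [-0.8, 0.4, 0.1]
width: 85.5
```

```bash
python3 st.py; python3 w.py 3 ;python3 - <<'E'
from h import *
p=get_image("scene");cv2.imwrite("pics/s3.png",cv2.resize(p["color"][100:260,270:440],None,fx=3.5,fy=3.5))
E
```

```text
{'clock': 9.45, 'qpos': [0.945, 0.677, -0.67, 1.911, 0.595, 0.766, 1.533], 'eef_pos': [452.808, -286.513, 139.856], 'tool_rot': [-1.568, -0.002, 1.597], 'force': [-0.801, 0.402, 0.087], 'width': 85.504}
[[1.0, -0.0, -0.001, 1.189], [0.001, -0.279, 0.96, -143.305], [-0.0, -0.96, -0.279, 71.119], [0.0, 0.0, 0.0, 1.0]] 58.418644460493
```

View pics/w3.png

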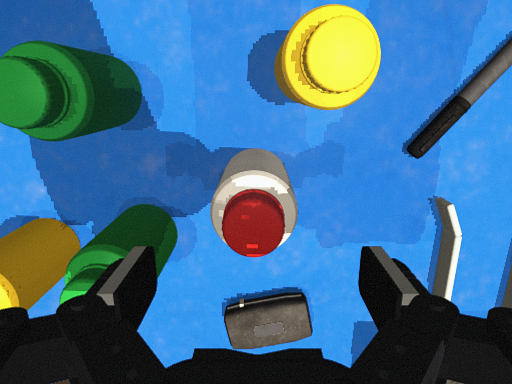

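View pics/s3.png

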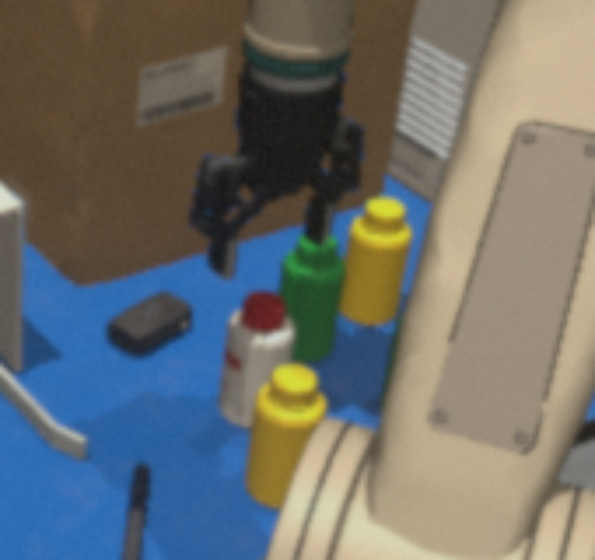

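Run:
```python
from h import *
s=ctrl.read_state();p=get_image("wrist")
i=p["color"].astype(int);m=((i[:,:,2]>80)&(i[:,:,1]<50)&(i[:,:,0]<60)&(i[:,:,2]>2.2*i[:,:,1])).astype(np.uint8);m[:150]=0;m[270:]=0
ys,xs=np.nonzero(m);c,r=cv2.minEnclosingCircle(np.c_[xs,ys].astype(np.float32));print(len(xs),c,r,wback(p,s,c,111).round(1))
# top face lower edge: widths
print(xs.min(),xs.max(),ys.min(),ys.max(),wback(p,s,((xs.min()+xs.max())/2,ys.max()),111).round(1),wback(p,s,(xs.min(),222),111).round(1),wback(p,s,(xs.max(),222),111).round(1))
```

```text
3241 (254.0, 219.0) 33.376739501953125 [ 450.  -287.9  111. ]
224 285 186 252 [ 469.6 -287.2  111. ] [ 452.2 -304.1  111. ] [ 451.3 -271.1  111. ]
```

Request:
{"name": "step_arm", "arguments": {"moves": "-0.02 0.3 0 0 0 0 1;0 0.3 0 0 0 0 1;0 0.3 0 0 0 0 1;0 0.3 0 0 0 0 1;0 0.3 0 0 0 0 1;0 0.3 0 0 0 0 1;0 0 0 0 0 0 1;0 0 0 0 0 0 0.5;0 0 0 0 0 0 0.3;0 0 0 0 0 0 0.3;0 0 0 0 0 0 0.3;0 0 0 0 0 0 0.3;0 0 0 0 0 0 0.3;0 0 0 0 0 0 0.3"}}

```text
clock: 11.0
eef_pos: [454.6, -288.7, 52.3]
tool_rot: [-1.573, 0.001, 1.597]
force: [-0.2, 1.7, 5.6]
width: 51.4
```

```bash
python3 st.py; python3 w.py 4 ;python3 - <<'E'
from h import *
p=get_image("scene");cv2.imwrite("pics/s4.png",cv2.resize(p["color"][100:260,270:440],None,fx=3.5,fy=3.5))
E
```

```text
{'clock': 11.0, 'qpos': [0.865, 0.8, -0.546, 1.959, 0.736, 0.588, 1.417], 'eef_pos': [454.601, -288.743, 52.34], 'tool_rot': [-1.573, 0.001, 1.597], 'force': [-0.232, 1.724, 5.57], 'width': 51.386}
[[1.0, -0.0, -0.001, 1.187], [0.001, -0.279, 0.96, -143.31], [-0.0, -0.96, -0.279, 71.116], [0.0, 0.0, 0.0, 1.0]] 58.418644460493
```

View pics/w4.png

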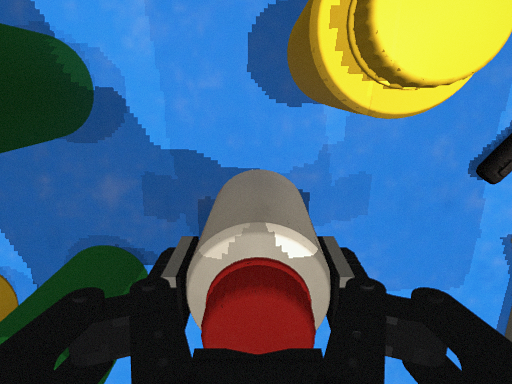

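View pics/s4.png

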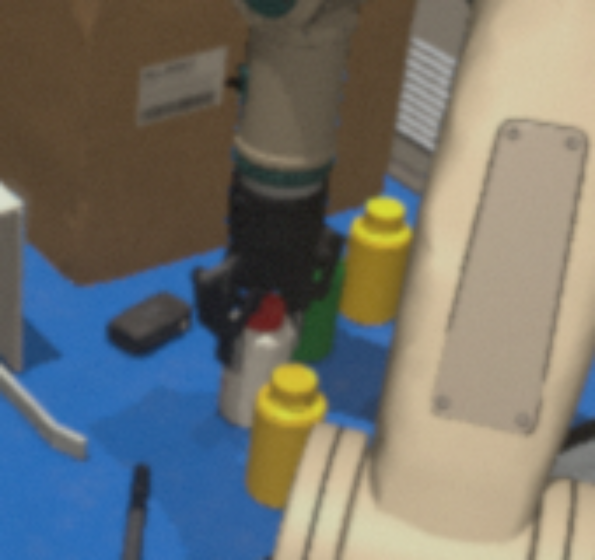

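Request:
{"name": "step_arm", "arguments": {"moves": "0 -0.2 0 0 0 0 0.3;0 -0.3 0 0 0 0 0.3;0 -0.3 0 0 0 0 0.3;0 -0.3 0 0 0 0 0.3;0.2 -0.1 -0.09 0 0 0 0.3;0.36 0 -0.09 0 0 0 0.3;0.36 0 -0.09 0 0 0 0.3;0.36 0 -0.09 0 0 0 0.3;0.36 0 -0.09 0 0 0 0.3;0.36 0 -0.09 0 0 0 0.3;0.36 0 -0.09 0 0 0 0.3;0.36 0 -0.09 0 0 0 0.3;0.36 0 -0.09 0 0 0 0.3;0.36 0 -0.09 0 0 0 0.3;0.36 0 -0.09 0 0 0 0.3;0.36 0 -0.09 0 0 0 0.3;0.36 0 -0.09 0 0 0 0.3;0.36 0 -0.09 0 0 0 0.3;0.36 0 -0.09 0 0 0 0.3;0 0 0 0 0 0 0.3"}}

```text
clock: 13.1
eef_pos: [515.1, -20.8, 112.0]
tool_rot: [-1.573, -0.003, 1.602]
force: [0.7, 0.7, -2.5]
width: 51.8
```

```bash
python3 st.py; python3 w.py 5 ;python3 - <<'E'
from h import *
p=get_image("scene");cv2.imwrite("pics/s5.png",cv2.resize(p["color"][90:260,170:340],None,fx=3.5,fy=3.5))
E
```

```text
{'clock': 13.1, 'qpos': [0.38, 0.681, -0.595, 1.991, 0.615, 0.652, 0.987], 'eef_pos': [515.065, -20.779, 112.031], 'tool_rot': [-1.573, -0.003, 1.602], 'force': [0.66, 0.728, -2.524], 'width': 51.759}
[[1.0, -0.0, -0.001, 1.192], [0.001, -0.279, 0.96, -143.306], [-0.0, -0.96, -0.279, 71.11], [0.0, 0.0, 0.0, 1.0]] 58.418644460493
```

View pics/w5.png

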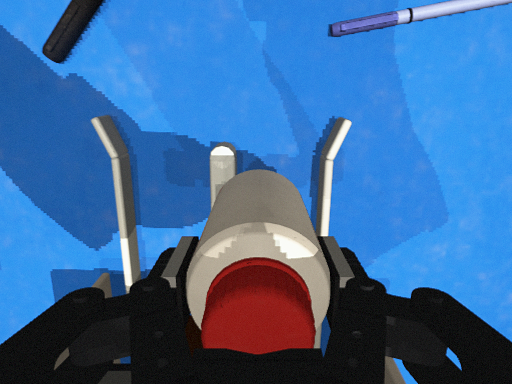

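View pics/s5.png

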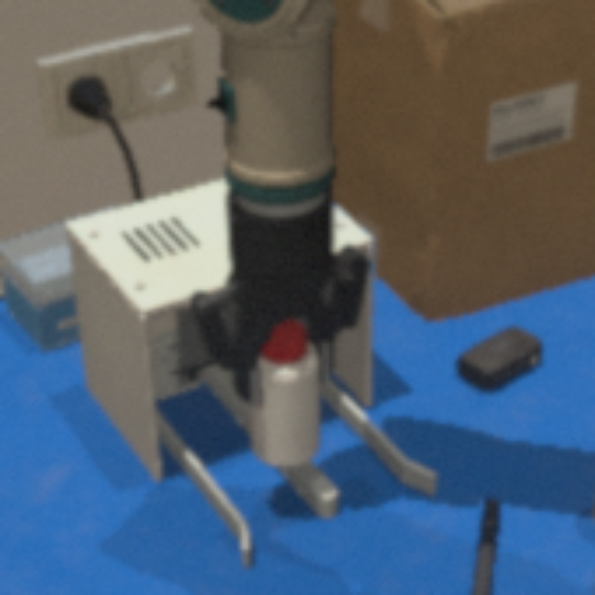

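Run:
```python
from h import *
s=ctrl.read_state();p=get_image("wrist")
im=p["color"]
for v in (165,175,185,200,210,220):
    g=im[v].astype(int);w=g[:,2]>110   # whitish
    e=np.flatnonzero(np.diff(w[90:360].astype(int)))+90
    print(v,[(int(u),*wback(p,s,(u+.5,v),22)[:2].round(1)) for u in e])
cv2.imwrite("pics/w5z.png",cv2.resize(im[100:250,80:370],None,fx=2.7,fy=2.7,interpolation=2))
```

```text
165 [(117, np.float64(495.3), np.float64(-121.0)), (125, np.float64(495.2), np.float64(-115.5)), (215, np.float64(493.5), np.float64(-53.2)), (240, np.float64(493.0), np.float64(-35.9)), (330, np.float64(491.3), np.float64(26.3)), (339, np.float64(491.1), np.float64(32.5))]
175 [(118, np.float64(502.4), np.float64(-120.9)), (126, np.float64(502.3), np.float64(-115.3)), (216, np.float64(500.6), np.float64(-52.6)), (281, np.float64(499.3), np.float64(-7.3)), (330, np.float64(498.4), np.float64(26.9)), (338, np.float64(498.2), np.float64(32.4))]
185 [(119, np.float64(509.7), np.float64(-120.8)), (127, np.float64(509.5), np.float64(-115.2)), (216, np.float64(507.8), np.float64(-52.6)), (293, np.float64(506.3), np.float64(1.5)), (329, np.float64(505.6), np.float64(26.8)), (337, np.float64(505.5), np.float64(32.4))]
200 [(121, np.float64(520.7), np.float64(-120.3)), (129, np.float64(520.6), np.float64(-114.6)), (215, np.float64(518.9), np.float64(-53.4)), (302, np.float64(517.2), np.float64(8.5)), (328, np.float64(516.7), np.float64(27.0)), (336, np.float64(516.5), np.float64(32.7))]
210 [(122, np.float64(528.3), np.float64(-120.2)), (130, np.float64(528.1), np.float64(-114.5)), (211, np.float64(526.5), np.float64(-56.3)), (305, np.float64(524.7), np.float64(11.2)), (327, np.float64(524.2), np.float64(27.0)), (335, np.float64(524.1), np.float64(32.7))]
220 [(123, np.float64(536.0), np.float64(-120.2)), (131, np.float64(535.8), np.float64(-114.4)), (207, np.float64(534.3), np.float64(-59.3)), (309, np.float64(532.2), np.float64(14.6)), (327, np.float64(531.9), np.float64(27.6)), (335, np.float64(531.7), np.float64(33.4))]
```

View pics/w5z.png

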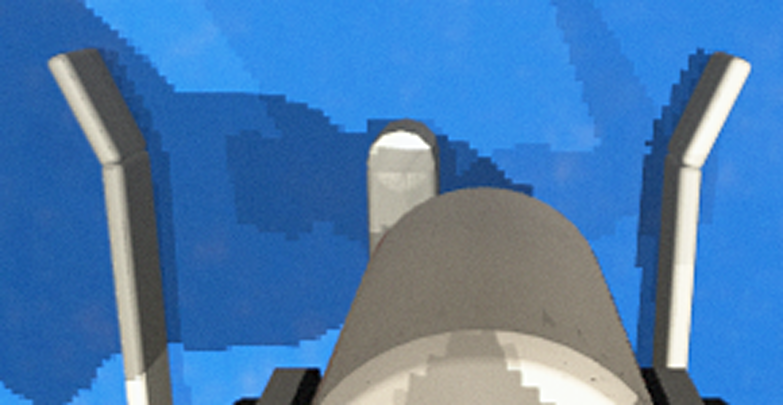

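Request:
{"name": "step_arm", "arguments": {"moves": "0.16 0 -0.05 0 0.03 0 0.3;0.17 0 -0.06 0 0.03 0 0.3;0 0.2 0 0 0 0 0.3;0 0.2 0 0 0 0 0.3;0 0.2 0 0 0 0 0.3;0 0 0 0 0 0 0.3"}}

```text
clock: 13.85
eef_pos: [517.8, -9.1, 79.4]
tool_rot: [-1.567, 0.001, 1.59]
force: [1.0, -0.2, -2.0]
width: 51.6
```

```bash
python3 st.py; python3 w.py 6 ;python3 - <<'E'
from h import *
p=get_image("scene");cv2.imwrite("pics/s6.png",cv2.resize(p["color"][90:260,170:340],None,fx=3.5,fy=3.5))
E
```

```text
{'clock': 13.85, 'qpos': [0.316, 0.732, -0.54, 1.998, 0.66, 0.595, 0.914], 'eef_pos': [517.843, -9.085, 79.419], 'tool_rot': [-1.567, 0.001, 1.59], 'force': [0.984, -0.228, -1.991], 'width': 51.598}
[[1.0, -0.0, -0.001, 1.183], [0.001, -0.279, 0.96, -143.307], [-0.0, -0.96, -0.279, 71.129], [0.0, 0.0, 0.0, 1.0]] 58.418644460493
```

View pics/w6.png

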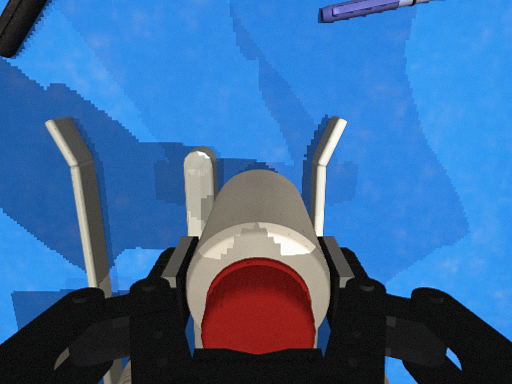

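View pics/s6.png

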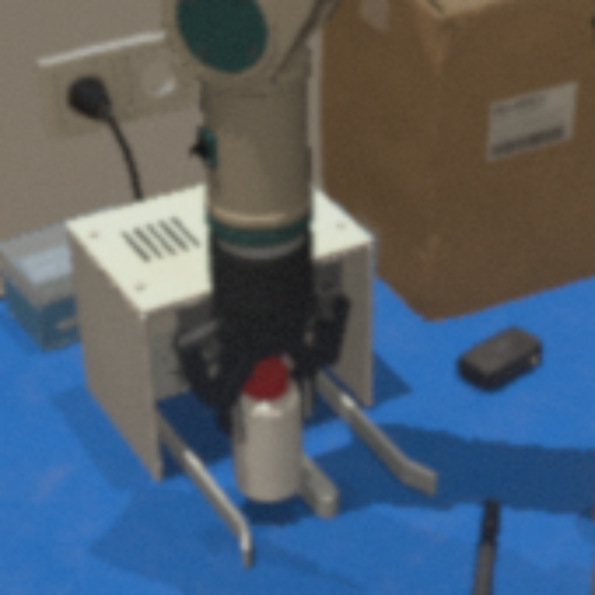

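Request:
{"name": "step_arm", "arguments": {"moves": "0.09 0 -0.02 0 0 0 0.3;0 0 0 0 0 0 0.3;0 0 0 0 0 0 0.3"}}

```text
clock: 14.25
eef_pos: [520.5, -3.7, 81.7]
tool_rot: [-1.572, -0.0, 1.59]
force: [-0.4, 0.2, -1.8]
width: 51.7
```

```bash
python3 st.py;  python3 - <<'E'
from h import *
s=ctrl.read_state();p=get_image("wrist")
im=p["color"]
for v in (165,175,185,200,210,220):
    g=im[v].astype(int);w=g[:,2]>110
    e=np.flatnonzero(np.diff(w[50:360].astype(int)))+50
    print(v,[(int(u),*wback(p,s,(u+.5,v),22)[:2].round(1)) for u in e])
cv2.imwrite("pics/w7.png",cv2.resize(im[100:370,50:370],None,fx=2.2,fy=2.2,interpolation=2))
E
```

```text
{'clock': 14.25, 'qpos': [0.308, 0.729, -0.542, 1.994, 0.658, 0.597, 0.907], 'eef_pos': [520.541, -3.708, 81.658], 'tool_rot': [-1.572, -0.0, 1.59], 'force': [-0.398, 0.237, -1.807], 'width': 51.738}
165 [(62, np.float64(495.2), np.float64(-120.6)), (71, np.float64(495.1), np.float64(-115.2)), (175, np.float64(493.9), np.float64(-52.5)), (203, np.float64(493.5), np.float64(-35.6)), (307, np.float64(492.3), np.float64(27.1)), (316, np.float64(492.2), np.float64(32.5))]
175 [(64, np.float64(501.4), np.float64(-120.3)), (73, np.float64(501.3), np.float64(-114.8)), (175, np.float64(500.1), np.float64(-52.8)), (204, np.float64(499.7), np.float64(-35.1)), (235, np.float64(499.4), np.float64(-16.3)), (281, np.float64(498.8), np.float64(11.7)), (306, np.float64(498.5), np.float64(26.8)), (315, np.float64(498.4), np.float64(32.3))]
185 [(65, np.float64(507.7), np.float64(-120.5)), (74, np.float64(507.6), np.float64(-115.0)), (176, np.float64(506.4), np.float64(-52.5)), (204, np.float64(506.0), np.float64(-35.3)), (223, np.float64(505.8), np.float64(-23.7)), (293, np.float64(505.0), np.float64
[... 306 characters left out ...]
 np.float64(-28.7)), (302, np.float64(514.5), np.float64(25.3)), (305, np.float64(514.5), np.float64(27.2)), (314, np.float64(514.4), np.float64(32.8))]
210 [(69, np.float64(523.9), np.float64(-120.2)), (78, np.float64(523.8), np.float64(-114.6)), (178, np.float64(522.6), np.float64(-52.0)), (205, np.float64(522.3), np.float64(-35.1)), (211, np.float64(522.2), np.float64(-31.3)), (314, np.float64(521.0), np.float64(33.2))]
220 [(71, np.float64(530.6), np.float64(-119.9)), (80, np.float64(530.5), np.float64(-114.2)), (179, np.float64(529.3), np.float64(-51.6)), (206, np.float64(529.0), np.float64(-34.6)), (207, np.float64(529.0), np.float64(-34.0)), (314, np.float64(527.7), np.float64(33.6))]
```

View pics/w7.png

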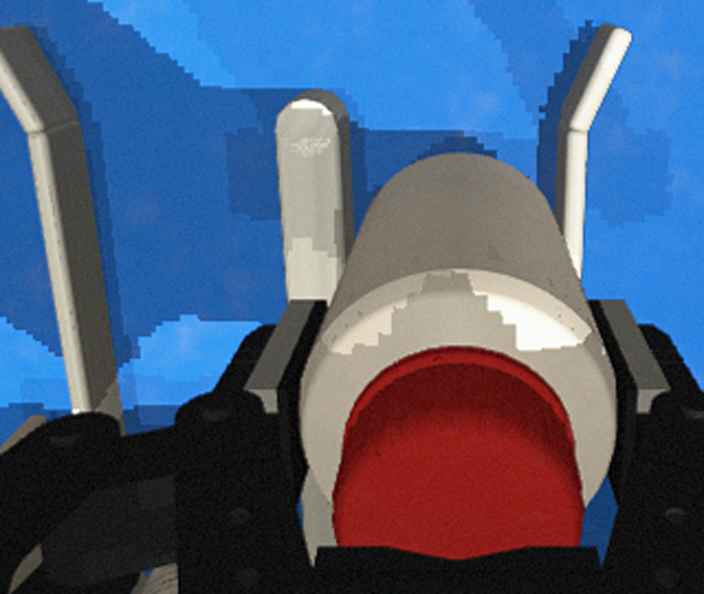

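Request:
{"name": "step_arm", "arguments": {"moves": "0 0.15 0 0 0 0 0.3;0 0.15 0 0 0 0 0.3;0 0.15 0 0 0 0 0.3;0 0.08 0 0 0 0 0.3;0 0.04 0 0 0 0 0.3;0 0 0 0 0 0 0.3;0 0 0 0 0 0 0.3"}}

```text
clock: 15.0
eef_pos: [520.4, -3.9, 52.8]
tool_rot: [-1.571, -0.0, 1.59]
force: [0.9, 0.4, -1.6]
width: 51.5
```

Request:
{"name": "step_arm", "arguments": {"moves": "0 0.02 0 0 0 0 0.3;0 0.02 0 0 0 0 0.3;0 0 0 0 0 0 0.3"}}

```text
clock: 15.3
eef_pos: [520.7, -3.9, 52.3]
tool_rot: [-1.572, 0.001, 1.59]
force: [-2.7, -0.6, 12.7]
width: 51.5
```

```bash
python3 st.py;  python3 - <<'E'
from h import *
p=get_image("scene");cv2.imwrite("pics/s8.png",cv2.resize(p["color"][90:260,170:340],None,fx=3.5,fy=3.5))
E
```

```text
{'clock': 15.3, 'qpos': [0.274, 0.773, -0.492, 2.008, 0.708, 0.534, 0.864], 'eef_pos': [520.665, -3.877, 52.311], 'tool_rot': [-1.572, 0.001, 1.59], 'force': [-2.741, -0.606, 12.665], 'width': 51.5}
```

View pics/s8.png

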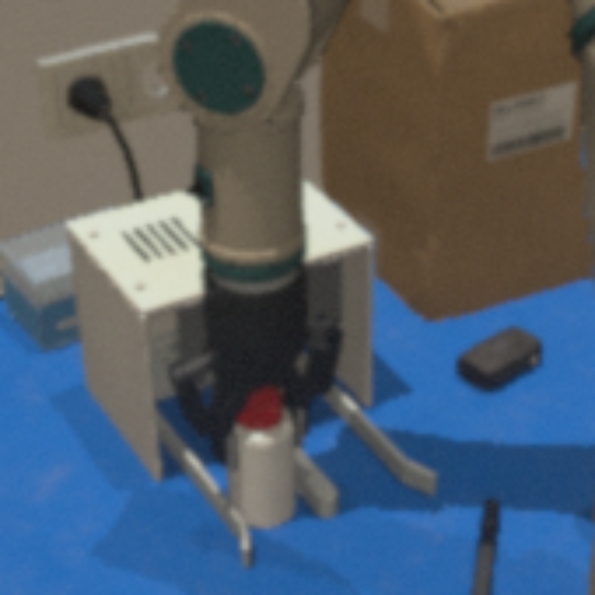

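Request:
{"name": "step_arm", "arguments": {"moves": "0 0 0 0 0 0 0.5;0 0 0 0 0 0 0.7;0 0 0 0 0 0 0.85;0 0 0 0 0 0 0.85;0 0 0 0 0 0 0.85;0 0 0 0 0 0 0.85"}}

```text
clock: 15.95
eef_pos: [520.2, -4.0, 50.7]
tool_rot: [-1.571, -0.0, 1.59]
force: [0.2, 0.2, -0.1]
width: 72.9
```

Request:
{"name": "step_arm", "arguments": {"moves": "0 -0.1 0 0 0 0 0.85;0 -0.2 0 0 0 0 0.85;0 -0.3 0 0 0 0 0.85;0 -0.3 0 0 0 0 0.85;0 -0.4 0 0 0 0 0.85;0 -0.4 0 0 0 0 0.85;0 -0.4 0.4 0 0 0 0.85;0 -0.4 0.4 0 0 0 0.85;0 -0.4 0.4 0 0 0 0.85;0 -0.4 0.4 0 0 0 0.85;0 -0.4 0.4 0 0 0 0.85;0 0 0 0 0 0 0.85"}}

```text
clock: 17.15
eef_pos: [419.1, -5.9, 238.2]
tool_rot: [-1.573, 0.002, 1.59]
force: [0.7, 0.6, -0.1]
width: 72.8
```

```bash
python3 st.py;  python3 - <<'E'
from h import *
p=get_image("scene");cv2.imwrite("pics/s9.png",cv2.resize(p["color"][90:260,170:340],None,fx=3.5,fy=3.5))
print(proj(p,[[520,-4,0],[520,-4,111]]))
print([(round(r["conf"],2),np.round(r["position"],1).tolist()) for r in nets.place_of(p,"small_bottle")][:4])
E
```

```text
{'clock': 17.15, 'qpos': [0.542, 0.374, -0.79, 2.1, 0.372, 0.805, 1.114], 'eef_pos': [419.099, -5.898, 238.162], 'tool_rot': [-1.573, 0.002, 1.59], 'force': [0.692, 0.57, -0.057], 'width': 72.785}
[[245.30558139 234.59449901]
 [244.09292066 203.26133028]]
[(0.78, [360.6, -250.1, 1.6]), (0.7, [523.2, -3.4, -1.2]), (0.69, [501.6, -378.6, -0.1])]
```

View pics/s9.png

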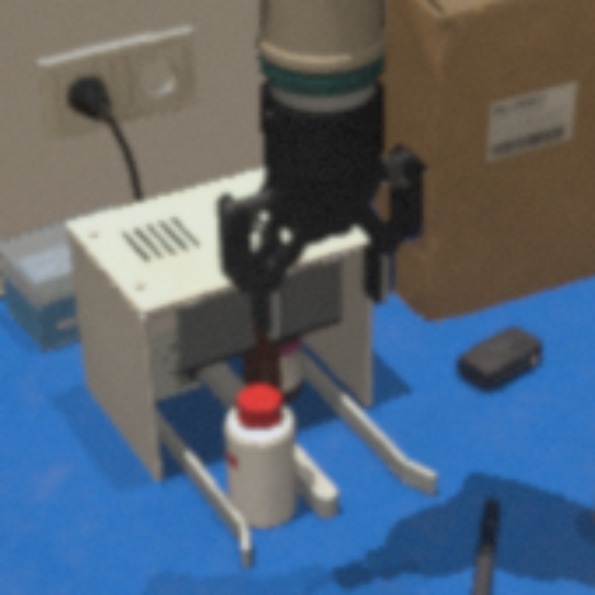

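```bash
cat > plan.py <<'E'
from ik import *
D+= [([0.892,0.38,-0.198,2.085,-0.389,0.442,-0.508],[430.484,-320.205,230.919],[-1.212,0,-1.559]),
([1.074,0.568,-0.766,1.809,0.476,0.957,1.712],[438.205,-317.817,231.579],[-1.571,0.002,1.608]),
([0.945,0.677,-0.67,1.911,0.595,0.766,1.533],[452.808,-286.513,139.856],[-1.568,-0.002,1.597]),
([0.865,0.8,-0.546,1.959,0.736,0.588,1.417],[454.601,-288.743,52.34],[-1.573,0.001,1.597]),
([0.38,0.681,-0.595,1.991,0.615,0.652,0.987],[515.065,-20.779,112.031],[-1.573,-0.003,1.602]),
([0.308,0.729,-0.542,1.994,0.658,0.597,0.907],[520.541,-3.708,81.658],[-1.572,0,1.59]),
([0.274,0.773,-0.492,2.008,0.708,0.534,0.864],[520.665,-3.877,52.311],[-1.572,.001,1.59]),
([0.542,0.374,-0.79,2.1,0.372,0.805,1.114],[419.099,-5.898,238.162],[-1.573,.002,1.59])]
import ik
def res2(p):
    return res(p[:12],s,[([q[0],q[1],q[2]+p[12],q[3],q[4]+p[13],q[5],q[6]],P,t) for q,P,t in D])
o=least_squares(res2,p0+[o3,o5]);print("fit",o.cost,o.x.round(3).tolist())
r=res2(o.x)[:6*len(D)].reshape(-1,6);print(np.abs(r).max(0).round(1))
ik.p0=list(o.x[:12]);ik.o3,ik.o5=o.x[12:]
E
python3 - <<'E'
from plan import *
q0=np.array([0.542,0.374,-0.79,2.1,0.372,0.805,1.114])
rng=np.random.default_rng(1)
best=None
for tilt in (.8,.9):
  for P in ([430,-6,150],[430,-6,220],[450,-6,130],[450,-6,250]):
    for i in range(12):
        q,c=IK(np.array(P,float),Rt(tilt,1),np.r_[q0[:4]+rng.normal(0,.3,4),3.0,.8,-1.5])
        if c<2:
            m=np.min(np.r_[q-lo,hi-q]);sc=m
            if q[4]>2 and (best is None or sc>best[0]): best=(sc,q,P,tilt)
    print(tilt,P,best and (round(best[0],2),best[1].round(2),best[2],best[3]))
E
```

```text
fit 156.366090799014 [329.606, 562.775, -16.317, 392.564, -1.755, 0.62, 348.1, -0.043, 3.102, 0.009, -0.006, -0.001, 0.002, 0.007]
[3.9 4.1 4.4 7.7 4.2 1.6]
0.8 [430, -6, 150] None
0.8 [430, -6, 220] None
0.8 [450, -6, 130] None
0.8 [450, -6, 250] None
0.9 [430, -6, 150] None
0.9 [430, -6, 220] None
0.9 [450, -6, 130] None
0.9 [450, -6, 250] None
```

Run:
```python
from plan import *
rng=np.random.default_rng(1)
q0=np.array([0.542,0.374,-0.79,2.1,0.372,0.805,1.114])
def many(P,t,n=25):
    S=[]
    for i in range(n):
        q,c=IK(np.array(P,float),Rt(t,1),np.r_[q0[:4]+rng.normal(0,.4,4),rng.uniform(1.5,4),.6,-1.])
        if c<1 and q[4]>1.2: S.append((np.min(np.r_[q-lo,hi-q]),q))
    S.sort(key=lambda a:-a[0]);print(P,t,len(S),[(round(m,2),q.round(2).tolist()) for m,q in S[:3]])
for P,t in (([470,-4,200],.45),([470,-4,260],.45),([480,-4,36],.35),([480,-4,36],.4),([490,-4,36],.4),([540,-3,36],.55),([580,-3,36],.7),([630,-2,36],.75),([630,-2,36],.8)): many(P,t)
```

```text
fit 156.366090799014 [329.606, 562.775, -16.317, 392.564, -1.755, 0.62, 348.1, -0.043, 3.102, 0.009, -0.006, -0.001, 0.002, 0.007]
[3.9 4.1 4.4 7.7 4.2 1.6]
[470, -4, 200] 0.45 18 [(np.float64(0.06), [0.74, 0.49, -1.09, 2.41, 1.59, 0.49, -0.07]), (np.float64(0.06), [0.78, 0.54, -1.18, 2.41, 1.58, 0.57, -0.07]), (np.float64(0.06), [0.77, 0.52, -1.16, 2.41, 1.59, 0.55, -0.07])]
[470, -4, 260] 0.45 0 []
[480, -4, 36] 0.35 10 [(np.float64(0.04), [0.2, 0.76, -0.34, 2.43, 2.61, 0.43, -1.03]), (np.float64(0.04), [0.4, 0.84, -0.66, 2.43, 2.25, 0.59, -0.65]), (np.float64(0.04), [0.44, 0.86, -0.73, 2.43, 2.19, 0.64, -0.58])]
[480, -4, 36] 0.4 24 [(np.float64(0.0), [0.06, 0.76, -0.13, 2.47, 2.99, 0.49, -1.41]), (np.float64(0.0), [0.14, 0.77, -0.25, 2.47, 2.82, 0.5, -1.24]), (np.float64(0.0), [0.09, 0.76, -0.17, 2.47, 2.93, 0.49, -1.35])]
[490, -4, 36] 0.4 13 [(np.float64(0.02), [0.23, 0.79, -0.39, 2.45, 2.64, 0.52, -1.04]), (np.float64(0.02), [0.51, 0.94, -0.87, 2.45, 2.19, 0.79, -0.56]), (np.float64(0.02), [0.48, 0.91, -0.8, 2.45, 2.24, 0.75, -0.61])]
[540, -3, 36] 0.55 16 [(np.float64(0.03), [0.46, 0.97, -0.76, 2.44, 2.46, 0.86, -0.76]), (np.float64(0.03), [0.22, 0.85, -0.36, 2.44, 2.81, 0.71, -1.18]), (np.float64(0.03), [0.35, 0.9, -0.58, 2.44, 2.61, 0.78, -0.95])]
[580, -3, 36] 0.7 21 [(np.float64(0.03), [0.26, 0.95, -0.43, 2.44, 2.87, 0.94, -1.17]), (np.float64(0.03), [0.27, 0.96, -0.44, 2.44, 2.86, 0.95, -1.16]), (np.float64(0.03), [0.14, 0.92, -0.24, 2.44, 3.0, 0.91, -1.36])]
[630, -2, 36] 0.75 19 [(np.float64(0.13), [0.32, 0.99, -0.53, 2.34, 2.81, 0.93, -1.05]), (np.float64(0.13), [0.25, 0.96, -0.41, 2.34, 2.89, 0.91, -1.17]), (np.float64(0.13), [0.37, 1.02, -0.6, 2.34, 2.77, 0.96, -0.98])]
[630, -2, 36] 0.8 21 [(np.float64(0.1), [0.28, 1.01, -0.45, 2.37, 2.91, 1.02, -1.15]), (np.float64(0.1), [0.4, 1.07, -0.64, 2.37, 2.8, 1.07, -0.95]), (np.float64(0.1), [0.32, 1.03, -0.52, 2.37, 2.86, 1.04, -1.07])]
```

```bash
cat > sim.py <<'E'
from plan import *
def step(q,P,R):
    for k in range(6):
        A,B=FK(q);e=np.r_[P-A,300*Ro.from_matrix(R@B.T).as_rotvec()]
        J=np.zeros((6,7))
        for i in range(7):
            d=np.array(q,float);d[i]+=1e-4;A2,B2=FK(d);J[:,i]=np.r_[A2-A,300*Ro.from_matrix(B2@B.T).as_rotvec()]/1e-4
        q=np.clip(q+J.T@np.linalg.solve(J@J.T+25*np.eye(6),e),lo,hi)
    return q,np.linalg.norm(e)
def run(q,wps,n=12):
    P0,t0=wps[0]
    for P1,t1 in wps[1:]:
        for a in np.linspace(0,1,n+1)[1:]:
            q,e=step(q,np.array(P0)*(1-a)+np.array(P1)*a,Rt(t0*(1-a)+t1*a,1))
        print(P1,t1,q.round(2),round(e,1));P0,t0=P1,t1
    return q
E
python3 - <<'E'
from sim import *
q0=np.array([0.542,0.374,-0.79,2.1,0.372,0.805,1.114])
run(q0,[([419,-6,238.],0),([465,-5,160.],.3),([472,-5,40],.3),([500,-4,38],.36),([540,-4,38],.5),([580,-3,36],.62),([630,-2,36],.75)])
print()
run(q0,[([419,-6,238.],0),([450,-5,170.],0),([470,-5,40],0),([475,-5,40],.3),([500,-4,38],.36),([540,-4,38],.5),([580,-3,36],.62),([630,-2,36],.75)])
E
```

```text
fit 156.366090799014 [329.606, 562.775, -16.317, 392.564, -1.755, 0.62, 348.1, -0.043, 3.102, 0.009, -0.006, -0.001, 0.002, 0.007]
[3.9 4.1 4.4 7.7 4.2 1.6]
[465, -5, 160.0] 0.3 [ 0.22  0.41 -0.33  2.34  0.89  0.23  0.67] 28.3
[472, -5, 40] 0.3 [ 0.38  0.8  -0.62  2.41  2.14  0.5  -0.55] 0.0
[500, -4, 38] 0.36 [ 0.4   0.84 -0.66  2.39  2.21  0.57 -0.6 ] 0.0
[540, -4, 38] 0.5 [ 0.45  0.93 -0.74  2.4   2.4   0.76 -0.71] 0.0
[580, -3, 36] 0.62 [ 0.46  1.01 -0.76  2.39  2.53  0.91 -0.77] 0.0
[630, -2, 36] 0.75 [ 0.47  1.09 -0.77  2.35  2.66  1.03 -0.79] 0.0

[450, -5, 170.0] 0 [ 0.43  0.52 -0.68  2.11  0.52  0.68  1.  ] 0.0
[470, -5, 40] 0 [ 0.23  0.75 -0.41  2.14  0.77  0.4   0.8 ] 0.0
[475, -5, 40] 0.3 [ 0.36  0.79 -0.59  2.4   2.16  0.48 -0.57] 0.0
[500, -4, 38] 0.36 [ 0.38  0.83 -0.63  2.39  2.24  0.55 -0.63] 0.0
[540, -4, 38] 0.5 [ 0.43  0.92 -0.71  2.4   2.42  0.75 -0.74] 0.0
[580, -3, 36] 0.62 [ 0.45  1.   -0.74  2.39  2.55  0.9  -0.79] 0.0
[630, -2, 36] 0.75 [ 0.45  1.08 -0.75  2.35  2.68  1.02 -0.82] 0.0
```

Request:
{"name": "step_arm", "arguments": {"moves": "0 0.2 -0.05 0 0 0 0.5;0 0.28 -0.05 0 0 0 0;0 0.28 -0.05 0 0 0 0;0 0.28 -0.05 0 0 0 0;0 0.28 -0.05 0 0 0 0;0 0.28 -0.05 0 0 0 0;0 0.28 -0.05 0 0 0 0;0 0.28 -0.05 0 0 0 0;0 0.28 -0.05 0 0 0 0;0 0.28 -0.05 0 0 0 0;0 0.28 -0.05 0 0 0 0;0 0.28 -0.05 0 0 0 0;0 0.28 0 0 0 0 0;0 0.28 0 0 0 0 0;0 0.1 0 0 0 0 0;0 0 0 0 0 0 0"}}

```text
clock: 18.85
eef_pos: [449.5, -4.9, 37.2]
tool_rot: [-1.568, -0.0, 1.591]
force: [0.1, 0.5, -0.3]
width: 0.2
```

```bash
python3 st.py;  python3 - <<'E'
from h import *
p=get_image("scene");cv2.imwrite("pics/s10.png",cv2.resize(p["color"][90:260,170:340],None,fx=3.5,fy=3.5))
E
```

```text
{'clock': 18.85, 'qpos': [0.21, 0.737, -0.384, 2.2, 0.818, 0.351, 0.722], 'eef_pos': [449.481, -4.862, 37.204], 'tool_rot': [-1.568, -0.0, 1.591], 'force': [0.083, 0.454, -0.309], 'width': 0.211}
```

View pics/s10.png

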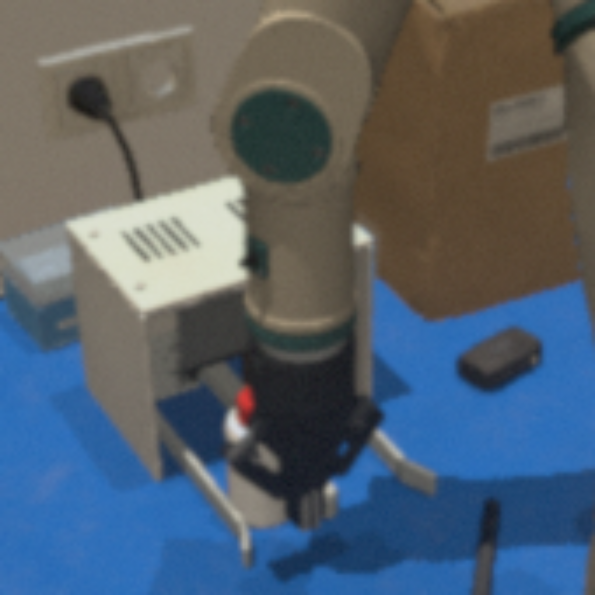

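Request:
{"name": "step_arm", "arguments": {"moves": "0 -0.02 -0.05 -0.25 0 0 0;0 -0.02 -0.05 -0.25 0 0 0;0 0 -0.05 -0.25 0 0 0;0 0 -0.05 -0.25 0 0 0;0 0 -0.05 -0.25 0 0 0;0 0 -0.05 -0.25 0 0 0;0 0 0 0 0 0 0"}}

```text
clock: 19.6
eef_pos: [465.0, -5.0, 42.2]
tool_rot: [-1.751, -0.0, 1.591]
force: [0.0, -0.5, 0.1]
width: 0.2
```

```bash
python3 st.py
```

```text
{'clock': 19.6, 'qpos': [0.216, 0.719, -0.392, 2.326, 1.759, 0.266, -0.213], 'eef_pos': [464.953, -5.035, 42.234], 'tool_rot': [-1.751, -0.0, 1.591], 'force': [0.013, -0.46, 0.07], 'width': 0.201}
```

Request:
{"name": "step_arm", "arguments": {"moves": "0 0 -0.04 -0.25 0 0 0;0 0 -0.04 -0.25 0 0 0;0 0 -0.04 -0.25 0 0 0;0 0 -0.04 -0.25 0 0 0;0 0 0 0 0 0 0"}}

```text
clock: 20.1
eef_pos: [472.1, -5.4, 43.4]
tool_rot: [-1.869, 0.0, 1.589]
force: [0.4, -0.4, -0.8]
width: 0.1
```

```bash
python3 st.py;python3 w.py 11;  python3 - <<'E'
from h import *
p=get_image("scene");cv2.imwrite("pics/s11.png",cv2.resize(p["color"][90:260,170:340],None,fx=3.5,fy=3.5))
E
```

```text
{'clock': 20.1, 'qpos': [0.368, 0.785, -0.63, 2.409, 2.1, 0.511, -0.541], 'eef_pos': [472.107, -5.419, 43.408], 'tool_rot': [-1.869, 0.0, 1.589], 'force': [0.384, -0.411, -0.784], 'width': 0.144}
[[1.0, 0.0, -0.001, 1.184], [0.001, -0.279, 0.96, -143.427], [-0.0, -0.96, -0.279, 70.897], [0.0, 0.0, 0.0, 1.0]] 58.418644460493
```

View pics/s11.png

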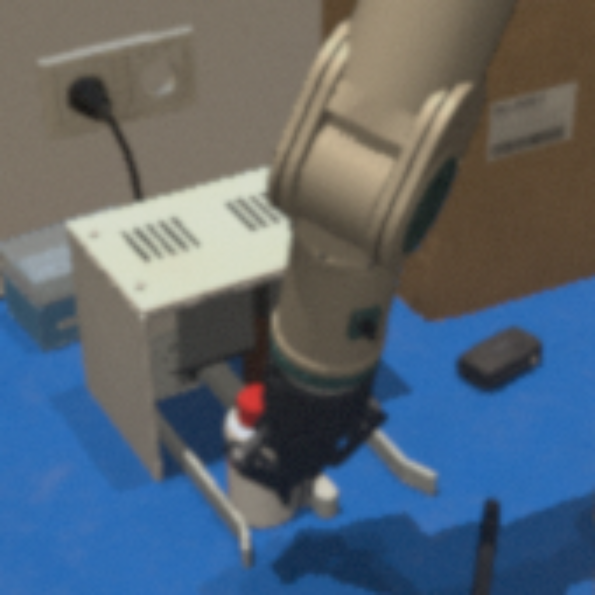

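View pics/w11.png

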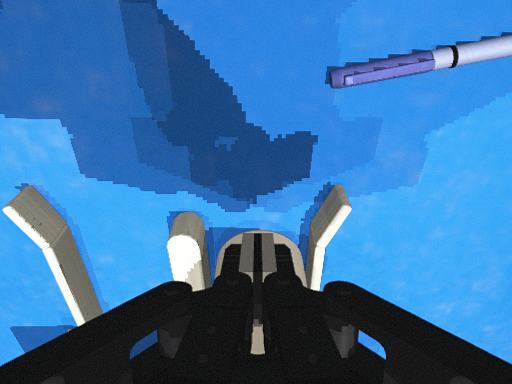

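Request:
{"name": "step_arm", "arguments": {"moves": "0.01 0.03 -0.053 -0.05 0 0 0;0.01 0.03 -0.053 -0.05 0 0 0;0 0.03 -0.053 -0.05 0 0 0;0 0.03 -0.053 -0.05 0 0 0;0 0.03 -0.053 -0.05 0 0 0;0 0.03 -0.053 -0.05 0 0 0;0 0.03 -0.053 -0.05 0 0 0;0 0.03 -0.053 -0.05 0 0 0;0 0.03 -0.053 -0.05 0 0 0;0 0.03 -0.053 -0.05 0 0 0;0 0 0 0 0 0 0"}}

```text
clock: 21.3
eef_pos: [503.4, -3.3, 38.0]
tool_rot: [-1.932, -0.0, 1.59]
force: [-0.9, -0.1, -0.2]
width: -0.2
```

```bash
python3 st.py;  python3 - <<'E'
from h import *
p=get_image("scene");cv2.imwrite("pics/s12.png",cv2.resize(p["color"][90:260,170:340],None,fx=3.5,fy=3.5))
E
```

```text
{'clock': 21.3, 'qpos': [0.385, 0.832, -0.663, 2.385, 2.182, 0.583, -0.593], 'eef_pos': [503.379, -3.306, 37.961], 'tool_rot': [-1.932, -0.0, 1.59], 'force': [-0.887, -0.099, -0.236], 'width': -0.242}
```

View pics/s12.png

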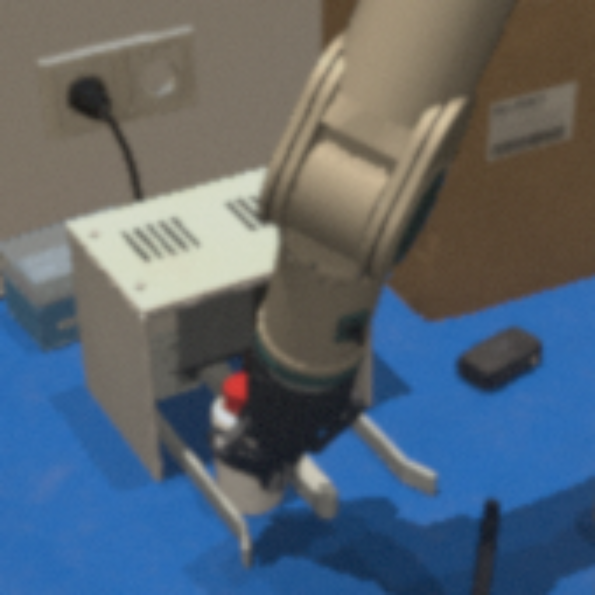

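Request:
{"name": "step_arm", "arguments": {"moves": "0 0.023 -0.058 -0.1 0 0 0;0 0.023 -0.058 -0.1 0 0 0;0 0.024 -0.058 -0.1 0 0 0;0 0.024 -0.057 -0.1 0 0 0;0 0.025 -0.057 -0.1 0 0 0;0 0.025 -0.056 -0.1 0 0 0;0 0.026 -0.056 -0.1 0 0 0;0 0.027 -0.056 -0.1 0 0 0;0 0.028 -0.055 -0.1 0 0 0;0 0.028 -0.055 -0.1 0 0 0;0 0.029 -0.054 -0.1 0 0 0;0 0.03 -0.054 -0.1 0 0 0;0 0 0 0 0 0 0"}}

```text
clock: 22.65
eef_pos: [540.2, -2.6, 37.5]
tool_rot: [-2.075, -0.0, 1.59]
force: [-0.4, 0.3, 0.1]
width: -0.3
```

```bash
python3 st.py;  python3 - <<'E'
from h import *
p=get_image("scene");cv2.imwrite("pics/s13.png",cv2.resize(p["color"][90:260,170:340],None,fx=3.5,fy=3.5))
E
```

```text
{'clock': 22.65, 'qpos': [0.431, 0.922, -0.743, 2.409, 2.37, 0.79, -0.717], 'eef_pos': [540.209, -2.646, 37.539], 'tool_rot': [-2.075, -0.0, 1.59], 'force': [-0.381, 0.276, 0.134], 'width': -0.323}
```

View pics/s13.png

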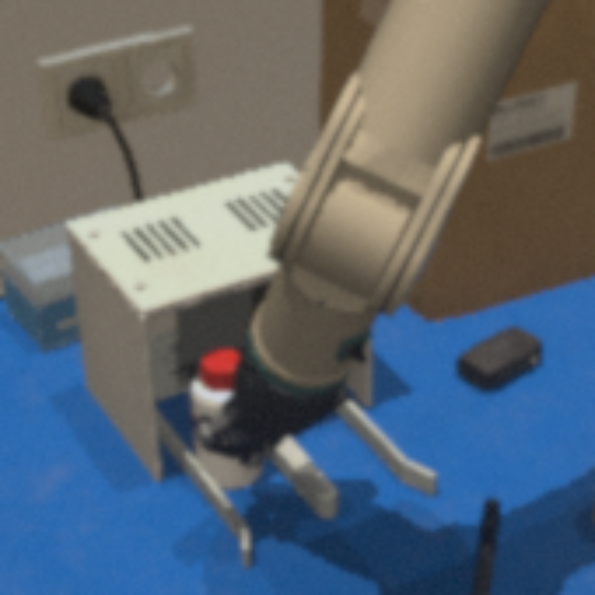

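Request:
{"name": "step_arm", "arguments": {"moves": "-0.01 0.03 -0.055 -0.075 0 0 0;-0.01 0.03 -0.055 -0.075 0 0 0;0 0.031 -0.054 -0.075 0 0 0;0 0.031 -0.054 -0.075 0 0 0;0 0.032 -0.054 -0.075 0 0 0;0 0.032 -0.053 -0.075 0 0 0;0 0.033 -0.053 -0.075 0 0 0;0 0.033 -0.053 -0.075 0 0 0;0 0.034 -0.052 -0.075 0 0 0;0 0.034 -0.052 -0.075 0 0 0;0 0.035 -0.052 -0.075 0 0 0;0 0.035 -0.051 -0.075 0 0 0;0 0.036 -0.051 -0.075 0 0 0;0 0 0 0 0 0 0"}}

```text
clock: 24.1
eef_pos: [580.9, -2.9, 37.8]
tool_rot: [-2.192, -0.0, 1.59]
force: [-0.5, -0.2, 0.7]
width: 0.2
```

```bash
python3 st.py;  python3 - <<'E'
from h import *
p=get_image("scene");cv2.imwrite("pics/s14.png",cv2.resize(p["color"][90:260,170:340],None,fx=3.5,fy=3.5))
E
```

```text
{'clock': 24.1, 'qpos': [0.448, 0.993, -0.765, 2.392, 2.496, 0.922, -0.762], 'eef_pos': [580.909, -2.859, 37.843], 'tool_rot': [-2.192, -0.0, 1.59], 'force': [-0.463, -0.24, 0.733], 'width': 0.172}
```

View pics/s14.png

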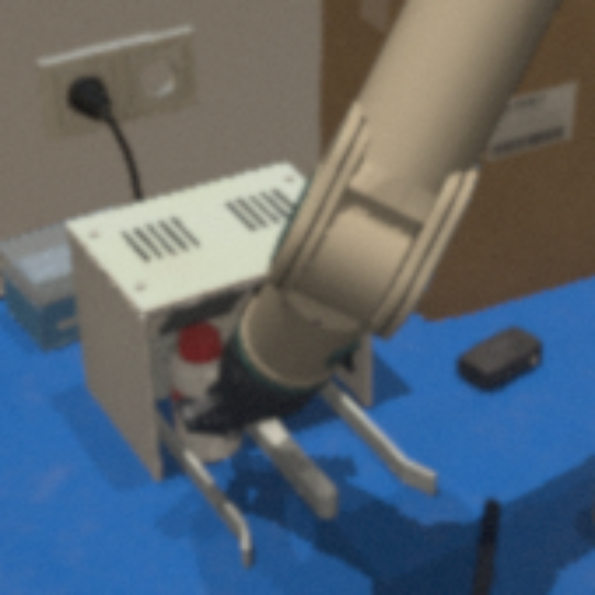

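Request:
{"name": "step_arm", "arguments": {"moves": "0 0.034 -0.047 -0.08 0 0 0;0 0.034 -0.047 -0.08 0 0 0;0 0.035 -0.046 -0.08 0 0 0;0 0.035 -0.046 -0.08 0 0 0;0 0.036 -0.046 -0.08 0 0 0;0 0.036 -0.045 -0.08 0 0 0;0 0.037 -0.045 -0.08 0 0 0;0 0.037 -0.044 -0.08 0 0 0;0 0.038 -0.044 -0.08 0 0 0;0 0.038 -0.044 -0.08 0 0 0;0 0 0 0 0 0 0"}}

```text
clock: 25.25
eef_pos: [609.9, -2.4, 37.6]
tool_rot: [-2.288, -0.0, 1.589]
force: [0.8, 0.6, -0.4]
width: 0.1
```

```bash
python3 st.py;  python3 - <<'E'
from h import *
p=get_image("scene");cv2.imwrite("pics/s15.png",cv2.resize(p["color"][90:260,170:340],None,fx=3.5,fy=3.5))
E
```

```text
{'clock': 25.25, 'qpos': [0.455, 1.056, -0.772, 2.381, 2.6, 1.036, -0.791], 'eef_pos': [609.873, -2.357, 37.568], 'tool_rot': [-2.288, -0.0, 1.589], 'force': [0.841, 0.575, -0.4], 'width': 0.143}
```

View pics/s15.png

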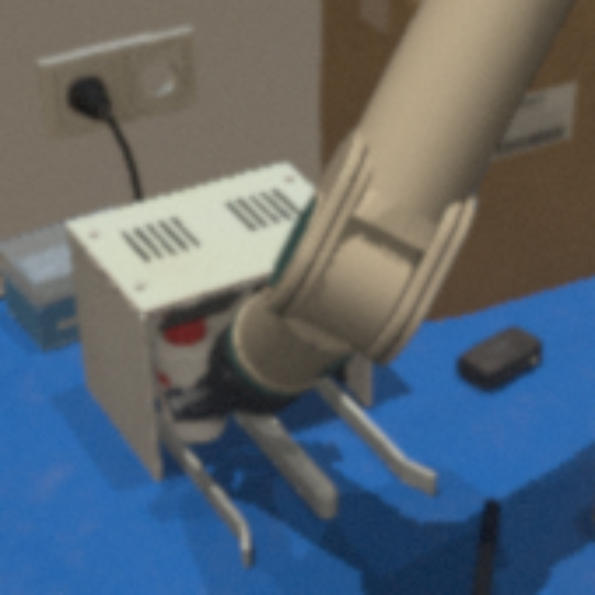

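Request:
{"name": "step_arm", "arguments": {"moves": "0 0.013 -0.015 -0.04 0 0 0;0 0.013 -0.015 -0.04 0 0 0;0 0.013 -0.015 -0.04 0 0 0;0 0.013 -0.015 -0.04 0 0 0;0 0 0 0 0 0 0"}}

```text
clock: 25.8
eef_pos: [613.5, -2.2, 37.7]
tool_rot: [-2.307, -0.0, 1.59]
force: [-1.7, -0.8, 0.8]
width: -0.1
```

Request:
{"name": "step_arm", "arguments": {"moves": "0 0.013 -0.015 -0.04 0 0 0;0 0.013 -0.015 -0.04 0 0 0;0 0.013 -0.015 -0.04 0 0 0;0 0 0 0 0 0 0"}}

```text
clock: 26.2
eef_pos: [616.5, -2.2, 37.7]
tool_rot: [-2.321, -0.0, 1.59]
force: [-0.9, 0.4, 0.3]
width: 0.3
```

Request:
{"name": "step_arm", "arguments": {"moves": "0 0.014 -0.015 -0.03 0 0 0;0 0.014 -0.015 -0.03 0 0 0;0 0 0 0 0 0 0"}}

```text
clock: 26.5
eef_pos: [618.6, -2.1, 37.8]
tool_rot: [-2.329, -0.0, 1.59]
force: [-2.2, -0.6, 0.8]
width: 0.1
```

Request:
{"name": "step_arm", "arguments": {"moves": "0 0.014 -0.015 -0.03 0 0 0;0 0.014 -0.015 -0.03 0 0 0;0 0 0 0 0 0 0"}}

```text
clock: 26.8
eef_pos: [620.7, -2.1, 37.8]
tool_rot: [-2.336, -0.0, 1.59]
force: [-1.8, -0.2, 0.1]
width: -0.5
```

Request:
{"name": "step_arm", "arguments": {"moves": "0 0.014 -0.014 -0.03 0 0 0;0 0.014 -0.014 -0.03 0 0 0;0 0 0 0 0 0 0"}}

```text
clock: 27.1
eef_pos: [622.6, -2.1, 37.8]
tool_rot: [-2.343, -0.0, 1.59]
force: [-1.8, -0.6, 0.5]
width: -0.0
```

Request:
{"name": "step_arm", "arguments": {"moves": "0 0.014 -0.014 0 0 0 0;0 0.014 -0.014 0 0 0 0;0 0 0 0 0 0 0"}}

```text
clock: 27.4
eef_pos: [624.8, -2.0, 37.9]
tool_rot: [-2.343, 0.0, 1.59]
force: [-1.1, -0.1, 1.1]
width: 0.5
```

```bash
python3 st.py;  python3 - <<'E'
from h import *
p=get_image("scene");cv2.imwrite("pics/s16.png",cv2.resize(p["color"][130:230,190:290],None,fx=6,fy=6,interpolation=2))
for n in ("small_bottle","lane_stop"): print(n,[(round(r["conf"],2),np.round(r["position"],1).tolist()) for r in nets.place_of(p,n)][:3])
E
```

```text
{'clock': 27.4, 'qpos': [0.457, 1.092, -0.772, 2.376, 2.659, 1.101, -0.805], 'eef_pos': [624.819, -2.026, 37.947], 'tool_rot': [-2.343, 0.0, 1.59], 'force': [-1.142, -0.06, 1.078], 'width': 0.474}
small_bottle [(0.66, [654.8, 1.4, 1.4]), (0.65, [362.7, -249.0, -2.0]), (0.35, [505.4, -378.5, 0.9])]
lane_stop []
```

View pics/s16.png

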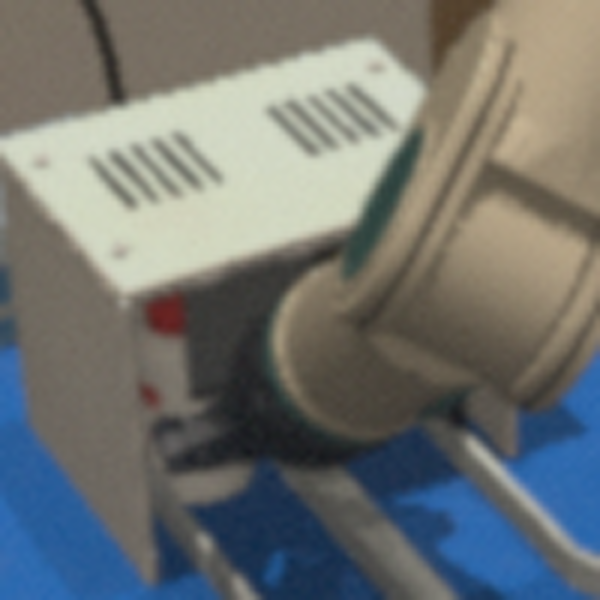

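Request:
{"name": "step_arm", "arguments": {"moves": "0 0.014 -0.014 0 0 0 0;0 0.014 -0.014 0 0 0 0;0 0 0 0 0 0 0"}}

```text
clock: 27.85
eef_pos: [626.7, -2.0, 37.9]
tool_rot: [-2.343, 0.0, 1.59]
force: [-2.5, 0.7, 1.1]
width: -0.2
```

Request:
{"name": "step_arm", "arguments": {"moves": "0 0.014 -0.014 0 0 0 0;0 0.014 -0.014 0 0 0 0;0 0 0 0 0 0 0"}}

```text
clock: 28.15
eef_pos: [628.4, -2.0, 37.6]
tool_rot: [-2.343, 0.0, 1.59]
force: [-2.6, -0.0, 0.3]
width: 0.2
```

Request:
{"name": "step_arm", "arguments": {"moves": "0 0.014 -0.014 0 0 0 0;0 0.007 -0.007 0 0 0 0;0 0 0 0 0 0 0"}}

```text
clock: 28.45
eef_pos: [628.8, -1.8, 37.1]
tool_rot: [-2.341, -0.0, 1.59]
force: [-5.3, -0.3, 2.1]
width: 0.0
```

Request:
{"name": "step_arm", "arguments": {"moves": "0 0.014 -0.014 0 0 0 0;0 0.007 -0.007 0 0 0 0;0 0 0 0 0 0 0"}}

```text
clock: 28.75
eef_pos: [629.0, -1.7, 36.6]
tool_rot: [-2.338, -0.0, 1.591]
force: [-8.1, -0.2, 3.0]
width: 0.1
```

Request:
{"name": "step_arm", "arguments": {"moves": "0 -0.014 0.014 0 0 0 0;0 -0.028 0.028 0 0 0 0;0 -0.05 0.06 0.1 0 0 0;0 -0.053 0.06 0.1 0 0 0;0 -0.052 0.061 0.1 0 0 0;0 -0.052 0.061 0.1 0 0 0;0 -0.051 0.062 0.1 0 0 0;0 -0.05 0.062 0.1 0 0 0;0 -0.049 0.063 0.1 0 0 0;0 -0.049 0.063 0.1 0 0 0;0 0 0 0 0 0 0"}}

```text
clock: 29.85
eef_pos: [596.4, -2.5, 36.7]
tool_rot: [-2.247, 0.0, 1.59]
force: [0.3, -0.2, 1.1]
width: -0.0
```

```bash
python3 st.py;  python3 - <<'E'
from h import *
p=get_image("scene");cv2.imwrite("pics/s17.png",cv2.resize(p["color"][130:230,190:290],None,fx=6,fy=6,interpolation=2))
E
```

```text
{'clock': 29.85, 'qpos': [0.452, 1.031, -0.77, 2.389, 2.558, 0.992, -0.781], 'eef_pos': [596.436, -2.53, 36.743], 'tool_rot': [-2.247, 0.0, 1.59], 'force': [0.287, -0.215, 1.109], 'width': -0.025}
```

View pics/s17.png

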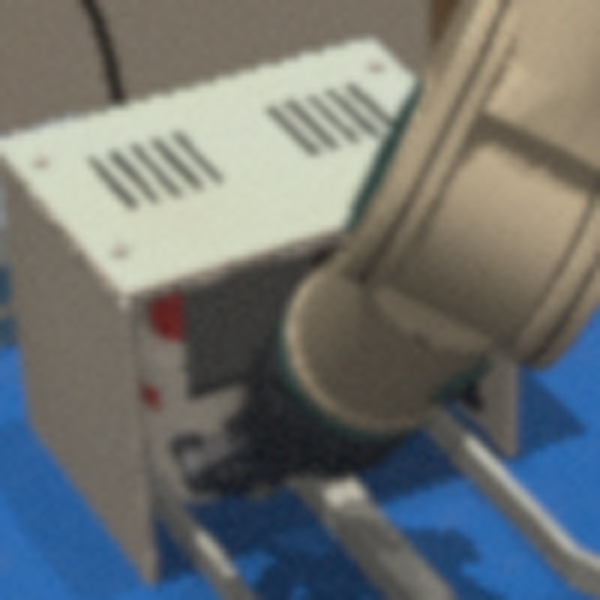

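Request:
{"name": "step_arm", "arguments": {"moves": "0 -0.062 0.078 0.15 0 0 0;0 -0.061 0.079 0.15 0 0 0;0 -0.06 0.08 0.15 0 0 0;0 -0.058 0.081 0.15 0 0 0;0 -0.057 0.082 0.15 0 0 0;0 -0.055 0.083 0.15 0 0 0;0 -0.054 0.084 0.15 0 0 0;0 -0.052 0.085 0.15 0 0 0;0 -0.051 0.086 0.15 0 0 0;0 -0.05 0.087 0.15 0 0 0;0 -0.048 0.088 0.15 0 0 0;0 -0.046 0.089 0.15 0 0 0;0 -0.044 0.09 0.15 0 0 0;0 -0.043 0.09 0.15 0 0 0;0 -0.041 0.091 0.15 0 0 0;0 -0.04 0.092 0.15 0 0 0;0 -0.038 0.092 0.15 0 0 0;0 -0.036 0.093 0.15 0 0 0;0 0 0 0 0 0 0"}}

```text
clock: 31.8
eef_pos: [506.7, -4.2, 36.9]
tool_rot: [-1.923, 0.0, 1.59]
force: [-0.4, -0.3, -0.1]
width: -0.1
```

```bash
python3 st.py;  python3 - <<'E'
from h import *
p=get_image("scene");cv2.imwrite("pics/s18.png",cv2.resize(p["color"][130:230,190:290],None,fx=6,fy=6,interpolation=2))
cv2.imwrite("pics/s18f.png",p["color"])
for n in ("small_bottle","lane_stop","amber_bottle","flap_left"): print(n,[(round(r["conf"],2),np.round(r["position"],1).tolist()) for r in nets.place_of(p,n)][:3])
E
```

```text
{'clock': 31.8, 'qpos': [0.378, 0.828, -0.647, 2.369, 2.163, 0.559, -0.569], 'eef_pos': [506.706, -4.241, 36.85], 'tool_rot': [-1.923, 0.0, 1.59], 'force': [-0.35, -0.269, -0.107], 'width': -0.109}
small_bottle [(0.9, [660.9, 3.9, -0.2]), (0.88, [360.1, -250.5, -0.8]), (0.4, [503.2, -382.0, 0.5])]
lane_stop []
amber_bottle []Traceback (most recent call last):
  File "<stdin>", line 4, in <module>
ValueError: it knows: amber_bottle, big_bottle, cup, dock, lane_stop, mouth_left, mouth_right, pouch, small_bottle
```

View pics/s18.png

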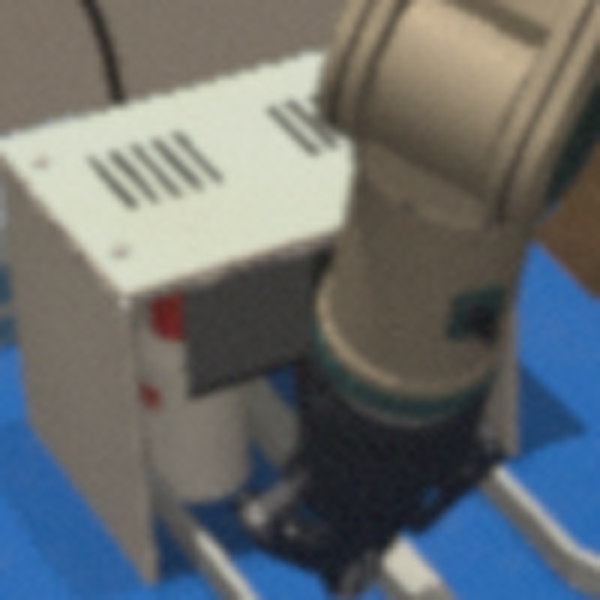

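View pics/s18f.png

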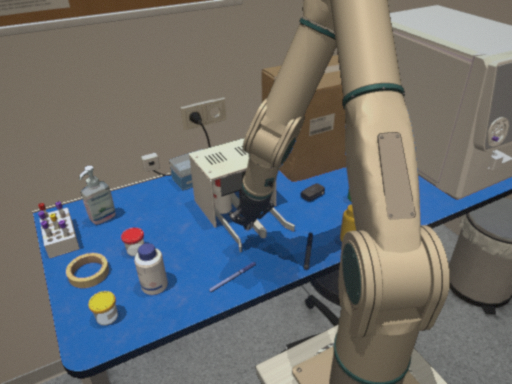

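Request:
{"name": "step_arm", "arguments": {"moves": "0 -0.035 0.093 0.06 0 0 0;0 -0.035 0.093 0.06 0 0 0;0 -0.034 0.094 0.06 0 0 0;0 -0.033 0.094 0.06 0 0 0;0 -0.032 0.094 0.06 0 0 0;0 -0.032 0.094 0.06 0 0 0;0 -0.03 0.095 0.06 0 0 0;0 -0.01 0.04 0.25 0 0 0;0 -0.01 0.04 0.25 0 0 0;0 -0.01 0.04 0.25 0 0 0;0 -0.01 0.04 0.25 0 0 0;0 0 0.05 0.25 0 0 0;0 0 0.05 0.25 0 0 0;0 0 0.05 0.25 0 0 0;0 0 0.05 0.25 0 0 0;0 0 0.05 0.25 0 0 0;0 0 0.05 0.25 0 0 0;0 0 0 0 0 0 0"}}

```text
clock: 33.8
eef_pos: [449.2, -5.2, 35.0]
tool_rot: [-1.573, -0.001, 1.588]
force: [-1.0, -0.4, -1.0]
width: 0.2
```

```bash
python3 st.py
```

```text
{'clock': 33.8, 'qpos': [0.322, 0.775, -0.553, 2.202, 1.024, 0.444, 0.518], 'eef_pos': [449.237, -5.233, 35.031], 'tool_rot': [-1.573, -0.001, 1.588], 'force': [-0.952, -0.434, -1.032], 'width': 0.206}
```

Rising clear, and then shifting right for an open view of the dock.

Request:
{"name": "step_arm", "arguments": {"moves": "0 -0.3 0 0 0 0 0;0 -0.4 0 0 0 0 0;0 -0.4 0 0 0 0 0;0 -0.4 0 0 0 0 0;0 -0.4 0 0 0 0 0;0 -0.4 0 0 0 0 0;0 -0.4 0 0 0 0 0;0 -0.4 0 0 0 0 0;-0.3 -0.4 0 0 0 0 0;-0.3 -0.3 0 0 0 0 0;-0.4 0 0 0 0 0 0;-0.4 0 0 0 0 0 0;-0.4 0 0 0 0 0 0;-0.4 0 0 0 0 0 0;-0.4 0 0 0 0 0 0;-0.4 0 0 0 0 0 0;-0.4 0 0 0 0 0 0;-0.4 0 0 0 0 0 0;0 0 0 0 0 0 0"}}

```text
clock: 35.7
eef_pos: [451.2, -198.4, 224.3]
tool_rot: [-1.572, 0.002, 1.585]
force: [-0.4, 0.5, -0.3]
width: -0.1
```

```bash
python3 st.py;  python3 - <<'E'
from h import *
p=get_image("scene");cv2.imwrite("pics/s19.png",cv2.resize(p["color"][130:230,190:290],None,fx=6,fy=6,interpolation=2));cv2.imwrite("pics/s19f.png",p["color"])
# expected flap bottom edge if shut, and bottle base/top for depths
yaw=.0235;T=lambda x,y,z:[588.5+np.cos(yaw)*x-np.sin(yaw)*y,-42.5+np.sin(yaw)*x+np.cos(yaw)*y,z]
f=lambda X:((proj(p,[X])[0]-[190,130]+.5)*6).round().astype(int).tolist()
print("flapL bottom",f(T(3,73,98)),f(T(3,7,98)),"R",f(T(3,-7,98)),f(T(3,-73,98)))
print("bottle front base x", [(d,f(T(d-27*.88,40+27*.48*0,0))) for d in (55,65,75)])
for n in ("small_bottle","lane_stop","amber_bottle","big_bottle","cup","pouch"): print(n,[(round(r["conf"],2),np.round(r["position"],1).tolist()) for r in nets.place_of(p,n)][:2])
E
```

```text
{'clock': 35.7, 'qpos': [0.987, 0.562, -0.943, 1.939, 0.571, 0.931, 1.345], 'eef_pos': [451.25, -198.373, 224.325], 'tool_rot': [-1.572, 0.002, 1.585], 'force': [-0.423, 0.493, -0.256], 'width': -0.104}
flapL bottom [193, 406] [321, 364] R [347, 355] [468, 315]
bottle front base x [(55, [241, 515]), (65, [232, 504]), (75, [223, 493])]
small_bottle [(0.96, [522.5, -469.4, 1.2]), (0.72, [461.1, 275.9, 2.7])]
lane_stop []
amber_bottle [(0.87, [657.9, -79.5, 0.7])]
big_bottle [(0.84, [464.4, 274.0, 1.4])]
cup [(0.57, [598.4, 283.1, -0.7])]
pouch [(0.71, [579.8, -269.0, -1.9]), (0.6, [461.3, 272.6, 0.8])]
```

View pics/s19.png

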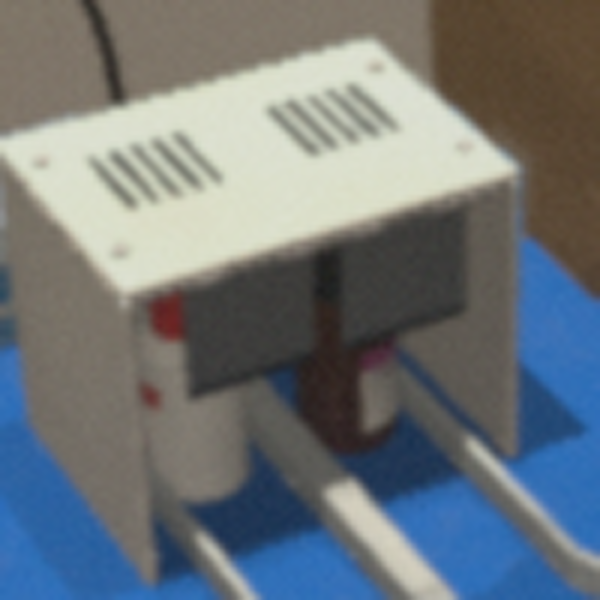

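View pics/s19f.png

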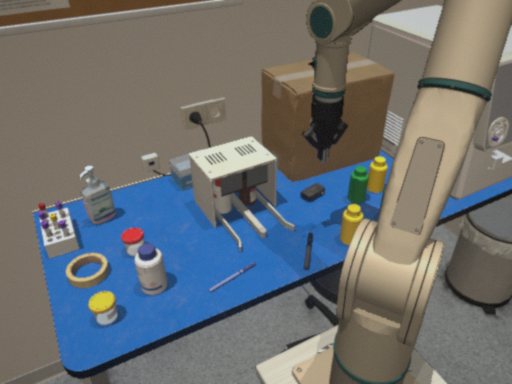

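The view is clear. Both flaps hang in line and shut, with bottom edges at crop (190,392)–(315,355) and (345,345)–(465,312). The bottle stands upright behind the left flap, its base front at about (210,500). The amber bottle, big bottle, cup and pouch are where they were.

```bash
python3 -c "
from h import *
print(ctrl.finish_job())"
```

```text
the job is handed in; nothing more can be done
None
```

The smaller white bottle (red cap, right of the dock) is in the empty left lane. It stands upright against the stop with the flap shut behind it, and I handed the job in at about 36 s.

**What I did:**
- I gripped the bottle, stood it between the left lane's rails in front of the roof and let go.
- I then slid it in with the closed fingertips, leaning the tool forward more as it went so the gripper stayed clear of the roof.
- The push read about 1–2.5 N, and the force rose to 8 N as forward motion stopped, which I took as the stop.

**Last checks:**
- **Bottle and flap:** the last scene picture shows the bottle upright inside and both flaps hanging in line, shut. The network placed the bottle about 72 mm behind the roof's front edge.
- **Bystanders:** the amber bottle, big bottle, cup and pouch read within about 5 mm of where they began. I compared the green and yellow look-alikes only by eye, and the arm partly hides one.
- **Arm:** it was clear of everything, with force readings near zero.

**Not confirmed:**
- In the last picture the network no longer reported the loaded bottle, which the flap partly hides.
- It did not find the lane stop in the pictures taken during and after the push. The "against the stop" result therefore rests on the force rise and the network's earlier reading.

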